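# Zero the dial of a ramp-loading comparator on its setting master

## Task

Set up the bench comparator for a measuring job: stand the loose steel setting block lengthwise on the level run-in of the gauge, push it up the ramp until its rear end has dropped behind the lip stop, and let go of it so that the sprung plunger seats it back against the lip. Then turn the round bezel of the dial until its red zero line lies under the black pointer, and leave everything at rest. Do not disturb the lens, the loupe and the red screwdriver.

Things in the scene. Friction and masses are not known exactly. Their poses are not given: they have to be found in the camera images.
- gauge: Bench comparator, fixed: grey base plate 264 x 88 mm, top 10 mm above the table. In a line along its own +x (the loading direction): level run-in, ramp, lip, nest under a clear guard, dial gauge. Origin: middle of the plate's underside, on the table; z up. The x, y, z given in mm below are in this frame.
- run_in (a point): Surface point of the level run-in (bare plate from x -132 to -69, z 10) where the middle of the block's underside is to stand: x -100, y 0, z 10. Axes as the gauge. Keep the arm clear of what is fixed to the left (world, m): lamp shade over x 0.49 to 0.71, y 0.19 to 0.40, z 0.52 to 0.69; spectacle stand round x 0.38, y 0.49, up to z 0.22.
- ramp_foot (a point): Middle of the ramp's foot (x -69, z 10). The ramp rises 15 degrees to z 26 at x -11, then a 3 mm flat leads to the lip. Low guide rails narrow from 48 mm apart at the foot to 33 mm at the nest and stand 9 mm above the ramp. Axes as the gauge.
- lip (a point): Middle of the lip's top edge (x -8, z 26): a vertical step 4 mm down to the nest floor (z 22, x -8 to 54, 33 mm wide, cheeks up to z 29). A block whose rear end has passed the lip drops in and the plunger pushes it back against the lip: its centre is then 25 mm beyond this point along +x and 6 mm above it. Axes as the gauge.
- guard (a point): Middle of the clear guard plate's upper face (x 44, z 47.5): 54 mm wide, 23 mm above the nest floor. Its front edge, turned up to z 51 as a lead-in, starts 37 mm beyond the lip, so the 50 mm block can only be slid in from the ramp; its nose must tip down over the lip before it goes under. Axes as the gauge.
- master_center (a point): Centre of the setting block: loose steel, 50 mm along its own x, 30 along y, 20 high, about 0.24 kg, black pads on the long sides, brass disc on top. Smooth and oiled: friction about 0.25 against everything, fingers too. Starts on the table up to 0.5 rad askew to the gauge; either end may lead.
- plunger (a joint): Travel of the sprung plunger (axis x, at z 32; free tip at x 38), m, growing towards +x: 0 at rest, about 0.004 with the block seated, 0.011 at its stop. It pushes back with 1.8 N at first and 0.3 N more per mm.
- dial_center (a point): On the dial's vertical axis, half-way up the bezel (x 96, z 57). The bezel is a knurled dark ring 60 mm across, z 50 to 64, to be gripped across from above; friction about 0.05 N m, stays where left, no stop within two turns. Nothing within 50 mm of its axis, and nothing but the guard's turned-up edge farther out, reaches above z 50. Pointer and card are recessed under its solid top.
- bezel (a joint): Angle of the bezel and its white dial card, rad, growing clockwise seen from above. At 0 the red zero line points to the gauge's +x; whole turns (2 pi) look the same.
- pointer (a joint): Angle of the black pointer, rad, growing clockwise seen from above, same zero direction as the bezel: the dial reads zero when bezel and pointer angles agree (up to whole turns). It is geared to the plunger, one turn per 10 mm of plunger travel: 0 with the gauge empty, about 2.5 rad with the block seated.
- pointer_tip (a point): Point on the black pointer, 22 mm from the dial's axis.
- zero_mark (a point): Point on the red zero line of the dial card, 22 mm from the dial's axis; the line is 10 mm long and 2 mm wide, and a red spot on the bezel's rim continues it.
- lens_center (a point): Bystander: a clear round spectacle lens, 53 mm across, 6 mm high, lying on the table; its centre.
- loupe_center (a point): Bystander: a black eye loupe, 38 mm across, 31 mm high, standing on the table; its centre.
- driver_center (a point): Bystander: a small red screwdriver, 146 mm long, 14 mm thick, lying on the table along its own y; its centre.
Mind the look-alikes: they are no part of the job. Leave any purple look-alike of the part that bears master_center alone.

How it is judged (in metres and radians):
On the way, in this order (a step that is already met when the one before it is completed fails the run):
1. the setting block stands on the gauge's run-in or lower ramp, short of the lip (x of master_center in the frame of gauge between -0.135 and -0.035 m and y of master_center in the frame of gauge between -0.02 and 0.02 m and contact force between master and gauge above 0.4 N), for 0.1 s.
2. the block lies flat in the nest, against the lip, with the plunger pressed, and has been let go (x of master_center in the frame of lip between 0.0235 and 0.0275 m and z of master_center in the frame of lip between 0.004 and 0.0075 m and angle between master_center's own z axis and vertical below 0.05 rad and value of joint plunger above 0.003 m and contact force between the fingers and master below 0.1 N), for 0.2 s.
At the end, for the whole second after the job is handed in: The setting block lies flat in the nest with its rear end against the lip (within 2 mm) and the plunger pressed at least 3 mm, and the red zero line is under the pointer within 2 mm at 22 mm radius (0.09 rad, about 0.15 mm on the dial), bezel at rest (horizontal distance between pointer_tip and zero_mark below 0.002 m and velocity of joint bezel between -0.05 and 0.05 rad/s and x of master_center in the frame of lip between 0.0235 and 0.0275 m and z of master_center in the frame of lip between 0.004 and 0.0075 m and angle between master_center's own z axis and vertical below 0.05 rad and value of joint plunger above 0.003 m); the robot touches nothing.
It fails at once if the lens was moved (distance of lens_center from where it was at the start of the episode above 0.02 m).
It fails at once if the loupe was moved (distance of loupe_center from where it was at the start of the episode above 0.02 m).
It fails at once if the red screwdriver was moved (distance of driver_center from where it was at the start of the episode above 0.02 m).
It also fails if it takes over 72 s, if anything falls off the work surface, if the arm or the gripper's body presses on something with over 40 N, if the wrist force passes 120 N, or if a joint passes its speed limit or range.

## Robot

A 6-joint arm with a two-finger parallel gripper is mounted at the origin on a cart in front of the work surface, level with it; the furniture and walls round the work are solid. World frame = base frame: x ahead of the robot, y to its left, z up, the work surface at z = 0. Lengths are in m, angles in degrees, forces in N, time in s.
With the tool pointing down it reaches from about 0.15 to 0.775 m from the base axis. Payload 6.1 kg.
Tool frame: the origin (TCP) lies midway between the tips of the shut fingers; the grasp point (between the pads) lies 19 mm behind it; z points along the fingers, y is the direction in which the jaws open and shut (so a half turn about z gives the same grasp; the last joint's range is limited). The gripper opens to 85 mm and grips with 20 to 120 N. Pads are 22 mm wide; open, the fingers measure 114 mm over their backs; the gripper's body (76 mm by 85 mm) begins 54 mm behind the grasp point. The pads swing forward as they close: fully open they stand 13 mm farther back than shut.
Start: joints at [-75.974, 7.208, -2.269, 80.523, 0, 90], TCP at [0.127, -0.509, 0.231] pointing down, gripper open.
Joint ranges: [-155.77, 155.77], [-54.66, 111.73], [-72.52, 77.12], [-102.08, 115.82], [-83.92, 84.16], [-180, 180]. Speed limits (degrees/s): [136.94, 136.94, 172.46, 180, 180, 180].

## Interface

Orientations are given as a 3x3 rotation matrix whose columns are the frame's x, y, z axes.
In Python, from station import get_state, cams, ticket gives the robot as it stands.
- The arm moves only by the tool send_rows, never from a script. Its argument "commands" is text: rows parted by semicolons, each of 6 numbers parted by spaces: the shift along the tool's x, y, z in m, then the turn, a rotation vector about the tool's x, y, z in rad. In form: dx dy dz wx wy wz; .... A call has exactly 5 rows; each row is the pose to reach, as a shift and turn from the pose commanded when the call began, along the tool's axes at that moment; what a row does not reach only later rows make up. A row lasts 1/12 s, in which the tool goes at most 41.7 mm and 7.16 degrees, less where a joint would pass 70% of its speed; a pose out of reach is approached as far as the arm can. A call with a gripper value outside its range is refused whole. "fingers" is the gripper command: -1 is fully open, 1 is shut, values between are in proportion, set as the call begins (left out, the last holds). The fingers move at their own pace and stop on an object; "newtons" is the grip in N (left out, the last holds). Time passes only in rows, so rows that repeat a pose let the fingers close, or fill a call up. It gives the time, the measured TCP pose, the force and the opening at its end, in the units of the state.
- get_state(): the state, without advancing time (a new reading comes with each control period).
- cams.read_camera(name): name is "scene" or "top" or "wrist"; returns a dict with "color" (400x640x3 uint8, blue, green, red), "depth" (400x640 float32, m along the optical axis (not along the pixel's ray), 0 where there is no reading), "K" (3x3 intrinsics, pixels), "position" and "attitude" of the camera in the world. Camera axes: x right, y down, z forward; pixel columns grow to the right and rows downward; lengths in m; the calibration is good to about 2 mm. The wrist camera is an equidistant fisheye: a pixel r from the principal point sees the ray r / f radians off the axis. A picture is of the moment at which its call begins.
- ticket.sign_off(): hands the job in, once; it reports no verdict.
Trained networks look in a picture, given as the dict that the camera call returned (one of the last four; its "shot" number tells which), for a name from the list of things; names that differ only in an ending like _2 or _b are one class to them, and where a whole thing is asked for, a point or a joint stands for the part that bears it (a point fixed in the world has none). Each returns a list of dicts, best first, with "score" (0 to 1); they miss things now and then, are a little off and sometimes report something else, mostly with a low value. They report only what shows in the picture. A call takes as long as a camera call. They do not tell look-alikes from the thing itself.
- cams.search_frame(label, picture): "rect" ([left, top, width, height] in pixels, round what is visible of it).
- cams.tip_of(label, picture): "point" ([row, column] in pixels: a listed point, or the origin of a listed thing).
The state is a dict: "t": time; "qpos": joint angles; "dq": joint speeds; "tau": joint torques, N m; "ee_pos": TCP position; "tcp_rot": TCP orientation; "ft_force": force on the tool from outside, world axes, zero at the start; "ft_torque": the same for the moment, N m; "finger_gap": finger opening in m.
Only numpy, scipy, OpenCV 4.12 (cv2) and the standard library are available. Lean on these libraries where they do the work, as an engineer would, in place of code of your own. Each camera call takes 0.05 s, during which the arm holds its last target.

## Working session

There is one attempt and no reset: what is moved stays moved. The work goes in short steps, Python scripts to look and compute and a tool call to move; the robot and the scene stay as the last step left them, time stands still between calls to the robot, and variables do not carry over. Pictures are saved under pics/ and viewed, and the job is handed in when it is done.

Besides the shell and the picture viewer there is one more tool, called after "Call:" by a JSON object that holds its "method" and its "body", one argument or row to a line. send_rows: Moves the arm, as the interface text tells. Its arguments: {"type":"object","properties":{"commands":{"type":"string"},"fingers":{"type":"number"},"newtons":{"type":"number"}},"required":["commands"]}

```bash
ls; mkdir -p pics
python3 - <<'E'
from station import get_state, cams
import cv2,numpy as np
s=get_state();print({k:np.round(v,3).tolist() for k,v in s.items()})
for n in ["scene","top","wrist"]:
    p=cams.read_camera(n);cv2.imwrite(f"pics/{n}0.png",p["color"]);print(n,p["shot"],np.round(p["K"],1).tolist(),np.round(p["position"],3),np.round(p["attitude"],3).tolist())
    for l in ["gauge","master_center","dial_center","lens_center","loupe_center","driver_center","run_in","lip","guard","ramp_foot","zero_mark","pointer_tip"]:
        try:
            print(l,[(np.round(d["point"]).tolist(),round(d["score"],2)) for d in cams.tip_of(l,p)][:3])
        except Exception as e: print(l,e)
E
```

```text
pics
{'t': 0.0, 'qpos': [-75.975, 7.241, -2.329, 80.523, -0.002, 90.0], 'dq': [0.09, -0.044, -0.067, 0.031, -0.011, -0.033], 'tau': [-0.002, -43.591, 35.293, 0.017, -0.0, -0.0], 'ee_pos': [0.127, -0.509, 0.231], 'tcp_rot': [[0.97, 0.242, -0.0], [0.242, -0.97, 0.002], [-0.0, -0.002, -1.0]], 'ft_force': [-0.623, -0.237, 0.024], 'ft_torque': [-0.014, -0.035, 0.009], 'finger_gap': 0.085}
scene 1 [[363.8, 0.0, 325.1], [0.0, 363.8, 196.4], [0.0, 0.0, 1.0]] [-0.056 -0.381  0.571] [[0.425, -0.532, 0.732], [-0.905, -0.263, 0.334], [0.015, -0.805, -0.594]]
gauge [([225.0, 331.0], 0.88)]
master_center [([236.0, 237.0], 0.84), ([185.0, 281.0], 0.62)]
dial_center [([223.0, 371.0], 0.78)]
lens_center [([185.0, 334.0], 0.7), ([216.0, 326.0], 0.64)]
loupe_center [([203.0, 353.0], 0.58)]
driver_center [([251.0, 310.0], 0.53)]
run_in [([206.0, 298.0], 0.57), ([211.0, 308.0], 0.41)]
lip [([215.0, 328.0], 0.96)]
guard [([215.0, 346.0], 0.67)]
ramp_foot [([213.0, 308.0], 0.94)]
zero_mark [([226.0, 380.0], 0.89)]
pointer_tip [([210.0, 307.0], 0.66)]
top 2 [[443.4, 0.0, 317.6], [0.0, 443.4, 199.8], [0.0, 0
[... 337 characters left out ...]
57), ([256.0, 330.0], 0.32)]
loupe_center [([156.0, 346.0], 0.43)]
driver_center [([254.0, 328.0], 0.74), ([168.0, 255.0], 0.41)]
run_in [([188.0, 287.0], 0.77)]
lip [([200.0, 329.0], 0.81)]
guard [([204.0, 355.0], 0.91)]
ramp_foot [([192.0, 298.0], 0.58), ([206.0, 392.0], 0.57)]
zero_mark [([207.0, 395.0], 0.83), ([171.0, 253.0], 0.17), ([201.0, 330.0], 0.15)]
pointer_tip []
wrist 3 [[309.7, 0.0, 317.1], [0.0, 309.7, 200.6], [0.0, 0.0, 1.0]] [ 0.202 -0.491  0.374] [[0.242, -0.926, -0.289], [-0.97, -0.231, -0.073], [0.001, 0.298, -0.954]]
gauge []
master_center []
dial_center []
lens_center []
loupe_center []
driver_center []
run_in []
lip []
guard []
ramp_foot []
zero_mark []
pointer_tip []
```

View pics/scene0.png

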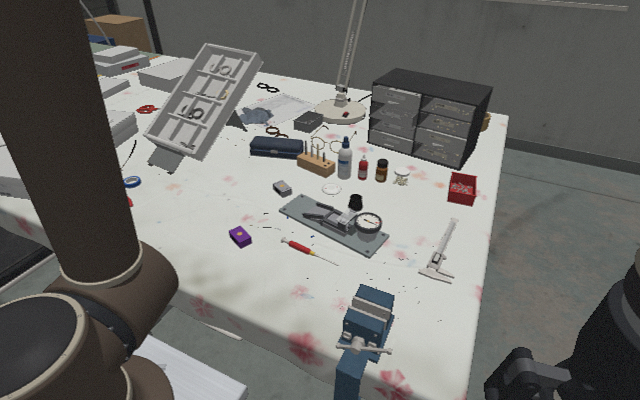

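View pics/top0.png

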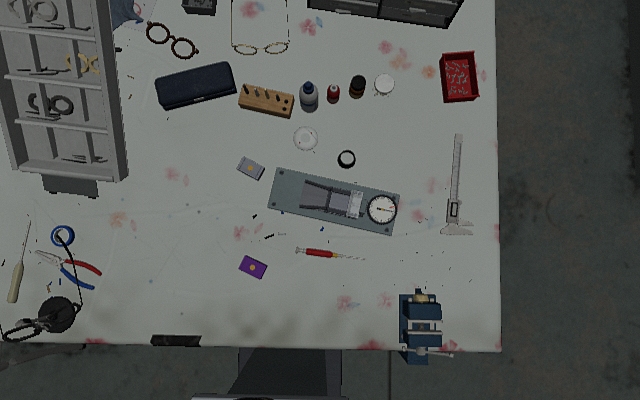

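View pics/wrist0.png

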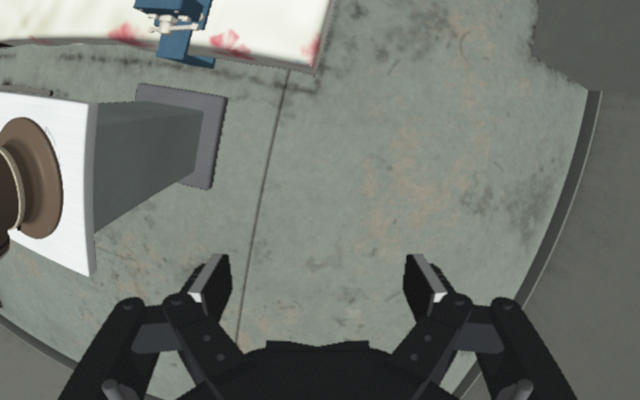

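Run:
```python
import cv2
a=cv2.imread("pics/top0.png")[110:310,200:440]
cv2.imwrite("pics/topc.png",cv2.resize(a,(720,600),interpolation=cv2.INTER_CUBIC))
```

```text
(no output)
```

View pics/topc.png

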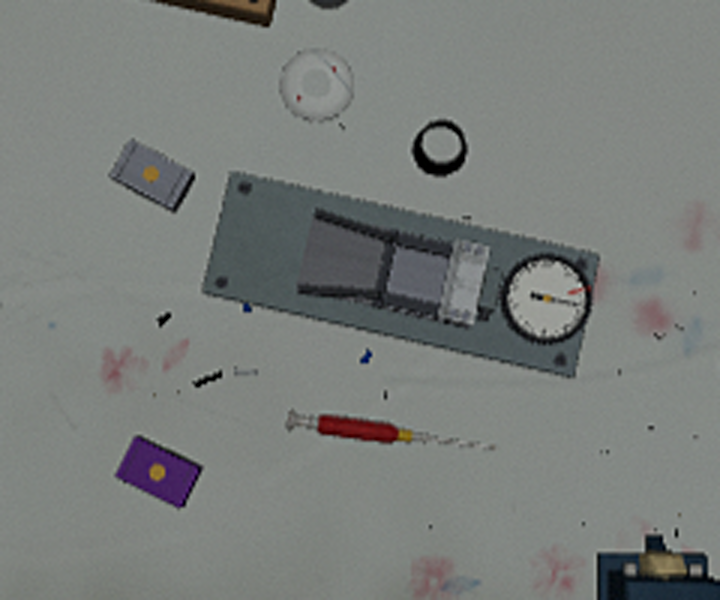

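The true block is the grey one with a brass disc at about (row 169, col 250) in the top view. The purple one at (267, 252) is the look-alike to leave alone. The gauge lies at about (201, 330), with +x pointing right in the image and the dial at (208, 382). The loupe is at (158, 346), the lens at (138, 305) and the screwdriver at (253, 320).

```bash
cat > h.py <<'E'
import numpy as np, cv2
from station import get_state, cams
def pix2w(p,uv,z):
    """pixel(s) (u,v) -> world on plane z"""
    uv=np.atleast_2d(np.asarray(uv,float));K=p["K"];R=np.array(p["attitude"]);o=np.array(p["position"])
    if p.get("fish"):
        d=(uv-[K[0,2],K[1,2]])/K[0,0];r=np.linalg.norm(d,axis=1,keepdims=True)+1e-12
        ray=np.hstack([d/r*np.sin(r),np.cos(r)])
    else: ray=np.hstack([(uv-[K[0,2],K[1,2]])/[K[0,0],K[1,1]],np.ones((len(uv),1))])
    w=ray@R.T
    return o+w*((z-o[2])/w[:,2:3])
def w2pix(p,X):
    X=np.atleast_2d(np.asarray(X,float));K=p["K"];R=np.array(p["attitude"]);c=(X-np.array(p["position"]))@R
    if p.get("fish"):
        n=np.linalg.norm(c[:,:2],axis=1,keepdims=True)+1e-12;th=np.arctan2(n[:,0],c[:,2])[:,None]
        return c[:,:2]/n*th*K[0,0]+[K[0,2],K[1,2]]
    return c[:,:2]/c[:,2:]*[K[0,0],K[1,1]]+[K[0,2],K[1,2]]
def cam(n):
    p=cams.read_camera(n);p["fish"]=(n=="wrist");return p
E
python3 - <<'E'
from h import *
p=cam("top")
c=np.array([(232,172),(600,254),(575,377),(203,294)])/3.+[200,110]
w=pix2w(p,c,.01);print(w.round(4)); 
for i in range(4):print(np.linalg.norm(w[i]-w[(i+1)%4]))
d=(w[1]+w[2]-w[0]-w[3]);print("gauge c",w.mean(0),"yaw",np.degrees(np.arctan2(d[1],d[0])))
b=np.array([(135,140),(195,175),(176,210),(111,176)])/3.+[200,110]
wb=pix2w(p,b,.02);print(wb.round(4))
for i in range(4):print(np.linalg.norm(wb[i]-wb[(i+1)%4]))
d=(wb[1]+wb[2]-wb[0]-wb[3]);print("block",wb.mean(0),np.degrees(np.arctan2(d[1],d[0])))
for r,cc in [(169,250),(267,252),(158,346),(138,305),(253,320),(208,382)]:
    print(r,cc,pix2w(p,[cc,r],0.015).round(3),p["depth"][r,cc])
E
```

```text
[[ 0.6197 -0.0013  0.01  ]
 [ 0.5677 -0.2582  0.01  ]
 [ 0.4823 -0.2414  0.01  ]
 [ 0.5338  0.0161  0.01  ]]
0.2620871652164739
0.08703641278445594
0.262529006345506
0.08756931730327548
gauge c [ 0.55088243 -0.12120685  0.01      ] yaw -101.37466028862926
[[0.6389 0.0655 0.02  ]
 [0.6153 0.0232 0.02  ]
 [0.5906 0.0354 0.02  ]
 [0.6133 0.0811 0.02  ]]
0.048502248233923434
0.02753842969575008
0.05104381718936198
0.029949906638434456
block [0.61452571 0.0513193  0.02      ] -117.72740577059726
169 250 [[0.614 0.055 0.015]] 0.92006433
267 252 [[0.412 0.043 0.015]] 0.89552456
158 346 [[ 0.642 -0.144  0.015]] 0.9409511
138 305 [[ 0.682 -0.058  0.015]] 0.9466365
253 320 [[ 0.444 -0.094  0.015]] 0.9079196
208 382 [[ 0.539 -0.22   0.015]] 0.86831737
```

```bash
cat >> h.py <<'E'
def plan(pos,yaw):
    """shift in tool frame and yaw turn from measured pose to TCP pos, tool-x yaw (deg), pointing down"""
    from scipy.spatial.transform import Rotation as Ro
    s=get_state();R=np.array(s["tcp_rot"]);d=R.T@(np.array(pos)-np.array(s["ee_pos"]))
    a=np.radians(yaw);T=np.array([[np.cos(a),np.sin(a),0],[np.sin(a),-np.cos(a),0],[0,0,-1]])
    w=Ro.from_matrix(R.T@T).as_rotvec()
    n=max(np.linalg.norm(d)/.0417,np.degrees(np.linalg.norm(w))/7.16)
    print("d",d.round(4),"w",w.round(4),"|d|",np.linalg.norm(d).round(3),"min rows",n.round(1))
    print("t",s["t"],"ee",np.round(s["ee_pos"],4),"yaw",np.degrees(np.arctan2(R[1,0],R[0,0])).round(2),"q",np.round(s["qpos"],1),"f",np.round(s["ft_force"],1),"gap",s["finger_gap"])
E
python3 -c "
from h import *
plan([.56,.03,.25],62.3);plan([.56,.03,.25],78.6)"
```

```text
d [ 0.5506 -0.4184 -0.0187] w [ 0.      0.     -0.8426] |d| 0.692 min rows 16.6
t 2.0 ee [ 0.1272 -0.5093  0.2313] yaw 14.02 q [-76.    7.2  -2.3  80.5  -0.   90. ] f [ 0.5 -0.5  0.2] gap 0.08539617650663968
d [ 0.5506 -0.4184 -0.0187] w [ 0.      0.     -1.1271] |d| 0.692 min rows 16.6
t 2.0 ee [ 0.1272 -0.5093  0.2313] yaw 14.02 q [-76.    7.2  -2.3  80.5  -0.   90. ] f [ 0.5 -0.5  0.2] gap 0.08539617650663968
```

Call:
{"method": "send_rows", "body": {
  "commands": "0.03 -0.023 -0.001 0 0 0;0.06 -0.046 -0.002 0 0 0;0.09 -0.068 -0.003 0 0 0;0.12 -0.091 -0.004 0 0 0;0.15 -0.114 -0.005 0 0 0",
  "fingers": -1,
  "newtons": 40
}}

```text
t: 2.42
ee_pos: [0.2457, -0.361, 0.2364]
tcp_rot: [[0.97, 0.241, 0.0], [0.241, -0.97, -0.0], [0.0, 0.0, -1.0]]
ft_force: [1.6, 0.2, 0.5]
finger_gap: 0.0854
```

Call:
{"method": "send_rows", "body": {
  "commands": "0.03 -0.023 -0.001 0 0 0;0.06 -0.046 -0.002 0 0 0;0.09 -0.068 -0.003 0 0 0;0.12 -0.091 -0.004 0 0 0;0.15 -0.114 -0.005 0 0 0"
}}

```text
t: 2.83
ee_pos: [0.3638, -0.2138, 0.2416]
tcp_rot: [[0.97, 0.242, 0.001], [0.242, -0.97, -0.0], [0.001, 0.001, -1.0]]
ft_force: [0.8, -0.6, 0.1]
finger_gap: 0.0857
```

Call:
{"method": "send_rows", "body": {
  "commands": "0.03 -0.023 -0.001 0 0 0;0.06 -0.046 -0.002 0 0 0;0.09 -0.068 -0.003 0 0 0;0.12 -0.091 -0.004 0 0 0;0.15 -0.114 -0.005 0 0 0"
}}

```text
t: 3.25
ee_pos: [0.4818, -0.0666, 0.2466]
tcp_rot: [[0.97, 0.243, 0.001], [0.243, -0.97, -0.0], [0.001, 0.0, -1.0]]
ft_force: [0.6, -1.1, -0.1]
finger_gap: 0.0858
```

Call:
{"method": "send_rows", "body": {
  "commands": "0.025 -0.02 -0.001 0 0 -0.1;0.05 -0.04 -0.002 0 0 -0.2;0.075 -0.057 -0.003 0 0 -0.3;0.1 -0.076 -0.004 0 0 -0.4;0.1 -0.076 -0.004 0 0 -0.5"
}}

```text
t: 3.67
ee_pos: [0.5623, 0.0333, 0.2492]
tcp_rot: [[0.729, 0.684, 0.0], [0.684, -0.729, 0.001], [0.001, -0.001, -1.0]]
ft_force: [-0.5, -0.7, -0.0]
finger_gap: 0.0858
```

Call:
{"method": "send_rows", "body": {
  "commands": "0 0 0 0 0 -0.1;0 0 0 0 0 -0.2;0 0 0 0 0 -0.3;0 0 0 0 0 -0.34;0 0 0 0 0 -0.34"
}}

```text
t: 4.08
ee_pos: [0.5596, 0.0296, 0.2502]
tcp_rot: [[0.466, 0.885, -0.0], [0.885, -0.466, 0.0], [-0.0, -0.0, -1.0]]
ft_force: [-0.2, -0.5, 0.2]
finger_gap: 0.0855
```

Run:
```python
from h import *
p=cam("wrist")
im=p["color"].copy();cv2.imwrite("pics/w1.png",im)
print(np.round(p["position"],3))
for l in ["master_center","lip","run_in","dial_center"]:
    print(l,[(np.round(d["point"]).tolist(),round(d["score"],2)) for d in cams.tip_of(l,p)][:3])
g=np.array([.5509,-.1212,0]);a=np.radians(-101.4);ux=np.array([np.cos(a),np.sin(a),0]);uy=np.array([-ux[1],ux[0],0])
pts=[g+ux*x+uy*y+[0,0,.01] for x,y in[(-.132,-.044),(.132,-.044),(.132,.044),(-.132,.044)]]
cv2.polylines(im,[np.int32(w2pix(p,pts))],True,(0,0,255),1)
cv2.imwrite("pics/w1o.png",im)
```

```text
[0.596 0.097 0.393]
master_center [([130.0, 349.0], 0.86), ([214.0, 218.0], 0.76)]
lip [([265.0, 362.0], 0.93)]
run_in [([198.0, 341.0], 0.58), ([302.0, 374.0], 0.24)]
dial_center [([335.0, 378.0], 0.8), ([264.0, 362.0], 0.69)]
```

View pics/w1o.png

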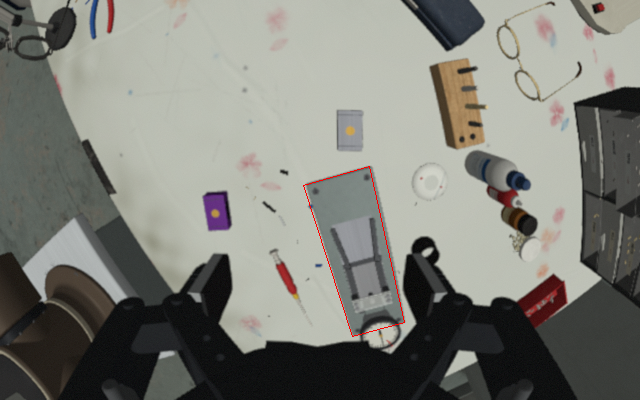

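The wrist view shows the grey block with its brass disc at (130, 349). The purple look-alike is at (211, 216). My gauge outline (red) sits on the plate.

Run:
```python
import cv2
a=cv2.imread("pics/w1.png")
b=cv2.resize(a[90:180,290:410],(800,600),interpolation=cv2.INTER_CUBIC);cv2.imwrite("pics/w1b.png",b)
a=cv2.imread("pics/w1o.png")
b=cv2.resize(a[150:350,280:440],(480,600),interpolation=cv2.INTER_CUBIC);cv2.imwrite("pics/w1g.png",b)
```

```text
(no output)
```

View pics/w1b.png

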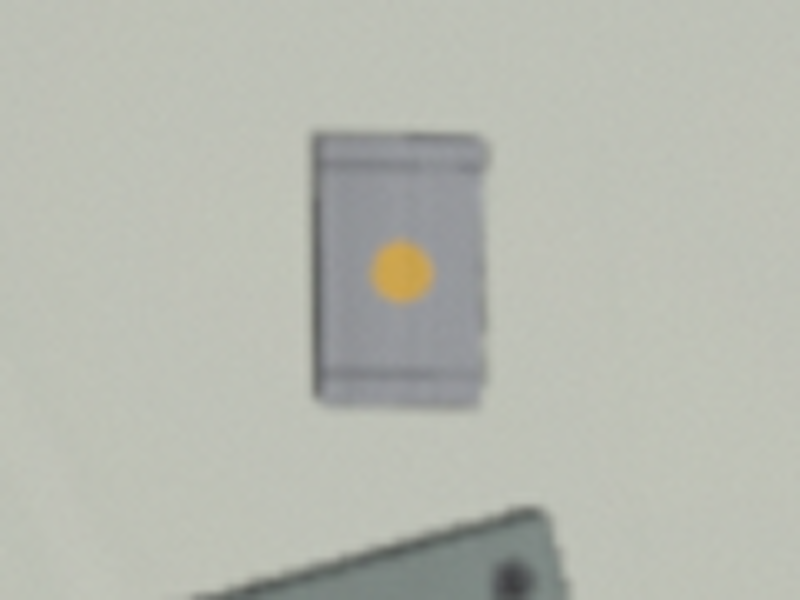

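View pics/w1g.png

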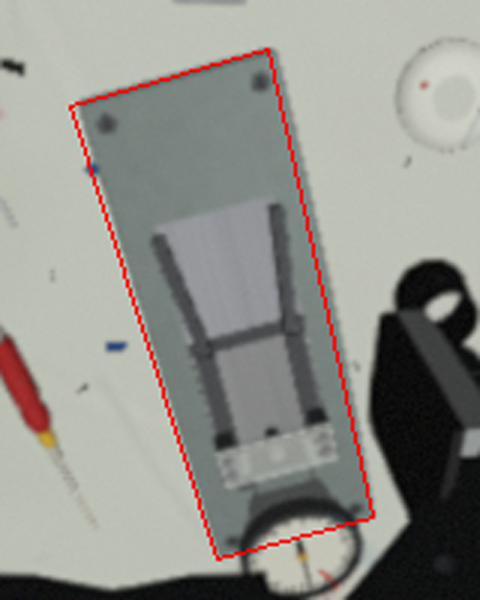

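Run:
```python
from h import *
p=cam("wrist")
def w(c,z): return pix2w(p,np.array(c,float)*[120/800,90/600]+[290,90],z)
b=w([(323,135),(485,137),(480,403),(323,403)],.02);print(b.round(4),[np.linalg.norm(b[i]-b[(i+1)%4]).round(4) for i in range(4)],b.mean(0))
print("disc",w([(403,271)],.0205).round(4))
for i,j in((0,3),(1,2)):
    d=b[j]-b[i];print(np.degrees(np.arctan2(d[1],d[0])))
c=w([(403,271)],.0205)[0]
for z in(.09,.02):plan([c[0],c[1],z],62)
```

```text
[[0.6161 0.0809 0.02  ]
 [0.642  0.0674 0.02  ]
 [0.6194 0.0242 0.02  ]
 [0.5937 0.0375 0.02  ]] [np.float64(0.0292), np.float64(0.0488), np.float64(0.0289), np.float64(0.0489)] [0.61779293 0.05249292 0.02      ]
disc [[0.6176 0.0524 0.0205]]
-117.30861029703027
-117.71326315320725
d [0.0475 0.0406 0.1603] w [-0.0001  0.      0.002 ] |d| 0.172 min rows 4.1
t 4.3833 ee [0.5595 0.0295 0.2503] yaw 62.11 q [  3.   11.2   4.8  83.6   0.  120.9] f [-0.3  0.   0.8] gap 0.08513952491402298
d [0.0475 0.0406 0.2303] w [-0.0001  0.      0.002 ] |d| 0.239 min rows 5.7
t 4.3833 ee [0.5595 0.0295 0.2503] yaw 62.11 q [  3.   11.2   4.8  83.6   0.  120.9] f [-0.3  0.   0.8] gap 0.08513952491402298
```

Call:
{"method": "send_rows", "body": {
  "commands": "0.01 0.008 0.032 0 0 0;0.02 0.016 0.064 0 0 0;0.03 0.024 0.096 0 0 0;0.04 0.032 0.128 0 0 0;0.0475 0.0406 0.16 0 0 -0.006"
}}

```text
t: 4.8
ee_pos: [0.6181, 0.053, 0.089]
tcp_rot: [[0.462, 0.887, 0.001], [0.887, -0.462, 0.0], [0.0, 0.0, -1.0]]
ft_force: [-0.1, -0.3, -0.8]
finger_gap: 0.0852
```

Call:
{"method": "send_rows", "body": {
  "commands": "0 0 0.025 0 0 0;0 0 0.05 0 0 0;0 0 0.07 0 0 0;0 0 0.084 0 0 0;0 0 0.084 0 0 0"
}}

```text
t: 5.22
ee_pos: [0.6152, 0.0523, 0.0026]
tcp_rot: [[0.462, 0.887, -0.006], [0.887, -0.462, -0.001], [-0.003, -0.005, -1.0]]
ft_force: [-1.5, -0.2, 0.3]
finger_gap: 0.0858
```

Run:
```python
from h import *
p=cam("wrist");cv2.imwrite("pics/w2.png",p["color"]);plan([.6176,.0524,.006],62.4)
```

```text
d [ 0.0006  0.0012 -0.0014] w [-0.003   0.0019  0.0014] |d| 0.002 min rows 0.0
t 5.2667 ee [0.6162 0.0524 0.0046] yaw 62.48 q [  4.9  22.3 -11.8  56.1  -0.  122.4] f [-0.   0.2  1.1] gap 0.08542106516829563
```

View pics/w2.png

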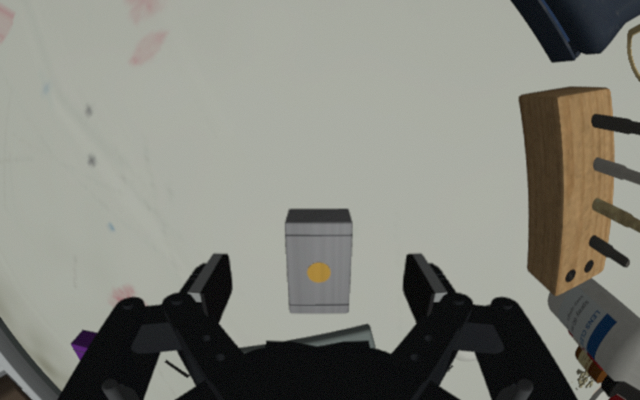

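The grey block is centred between the open fingers (disc at row 272, col 319). I'll check where it sits along the tool x axis.

Run:
```python
from h import *
p=cam("wrist");s=get_state()
w=pix2w(p,[319,272.5],.0205)[0];R=np.array(s["tcp_rot"]);print(w,R.T@(w-s["ee_pos"]))
```

```text
[0.617946   0.05238655 0.0205    ] [ 0.00018538  0.00058303 -0.01431385]
```

Call:
{"method": "send_rows", "body": {
  "commands": "0 0 0 0 0 0;0 0 0 0 0 0;0 0 0 0 0 0;0 0 0 0 0 0;0 0 0 0 0 0",
  "fingers": 1,
  "newtons": 40
}}

```text
t: 5.73
ee_pos: [0.6181, 0.0526, 0.0073]
tcp_rot: [[0.462, 0.887, 0.001], [0.887, -0.462, 0.0], [0.001, 0.001, -1.0]]
ft_force: [-1.4, 0.6, -0.5]
finger_gap: 0.0286
```

Call:
{"method": "send_rows", "body": {
  "commands": "0 0 0 0 0 0;0 0 0 0 0 0;0 0 0 0 0 0;0 0 0 0 0 0;0 0 0 0 0 0"
}}

```text
t: 6.15
ee_pos: [0.6181, 0.0526, 0.0072]
tcp_rot: [[0.462, 0.887, 0.001], [0.887, -0.462, 0.0], [0.001, 0.001, -1.0]]
ft_force: [-0.9, -0.4, 5.8]
finger_gap: 0.0285
```

Call:
{"method": "send_rows", "body": {
  "commands": "0 0 -0.02 0 0 0;0 0 -0.04 0 0 0;0 0 -0.06 0 0 0;0 0 -0.08 0 0 0;0 0 -0.08 0 0 0"
}}

```text
t: 6.57
ee_pos: [0.6194, 0.0526, 0.0898]
tcp_rot: [[0.462, 0.887, 0.005], [0.887, -0.462, 0.0], [0.003, 0.004, -1.0]]
ft_force: [0.5, -0.7, -2.5]
finger_gap: 0.0289
```

Run:
```python
from h import *
plan([.5706,-.0232,.087],78.6)
```

```text
d [-0.0898 -0.0083  0.0026] w [ 0.0047 -0.0021 -0.2811] |d| 0.09 min rows 2.2
t 6.5667 ee [0.6194 0.0526 0.0898] yaw 62.49 q [  4.9  19.2  -4.9  65.6  -0.  122.4] f [ 0.5 -0.7 -2.5] gap 0.02890262721131805
```

Call:
{"method": "send_rows", "body": {
  "commands": "-0.02 -0.002 0 0 0 -0.06;-0.045 -0.004 0 0 0 -0.12;-0.07 -0.006 0 0 0 -0.2;-0.0898 -0.0083 0 0 0 -0.281;-0.0898 -0.0083 0 0 0 -0.281"
}}

```text
t: 6.98
ee_pos: [0.5657, -0.0257, 0.0844]
tcp_rot: [[0.198, 0.98, -0.004], [0.98, -0.198, -0.001], [-0.002, -0.004, -1.0]]
ft_force: [-0.1, -0.3, -2.7]
finger_gap: 0.0288
```

Run:
```python
from h import *
plan([.5706,-.0232,.087],78.6)
g=np.array([.5509,-.1212,0]);a=np.radians(-101.4);ux=np.array([np.cos(a),np.sin(a),0]);uy=np.array([-ux[1],ux[0],0])
pts=[g+ux*x+uy*y+[0,0,.01] for x,y in[(-.132,-.044),(.132,-.044),(.132,.044),(-.132,.044)]]
for n in("wrist","top"):
    p=cam(n);im=p["color"].copy();cv2.imwrite(f"pics/{n}3.png",im)
    s=4
    im=cv2.resize(im,None,fx=s,fy=s,interpolation=cv2.INTER_CUBIC)
    cv2.polylines(im,[np.int32((w2pix(p,pts)+.5)*s-.5)],True,(0,0,255),1)
    c=w2pix(p,g+ux*-.04)[0]*s; print(c)
    x0=int(np.clip(c[0]-400,0,640*s-800));y0=int(np.clip(c[1]-300,0,400*s-600))
    cv2.imwrite(f"pics/{n}3o.png",im[y0:y0+600,x0:x0+800])
```

```text
d [ 0.0035  0.0043 -0.0026] w [-0.0037  0.0019  0.0002] |d| 0.006 min rows 0.1
t 6.9833 ee [ 0.5657 -0.0257  0.0844] yaw 78.61 q [ -2.6  14.  -12.6  63.6  -0.1  98.8] f [-0.1 -0.3 -2.7] gap 0.028790793458539517
[1288.18167565 1079.46334856]
[1260.89194254  790.29463941]
```

View pics/wrist3.png

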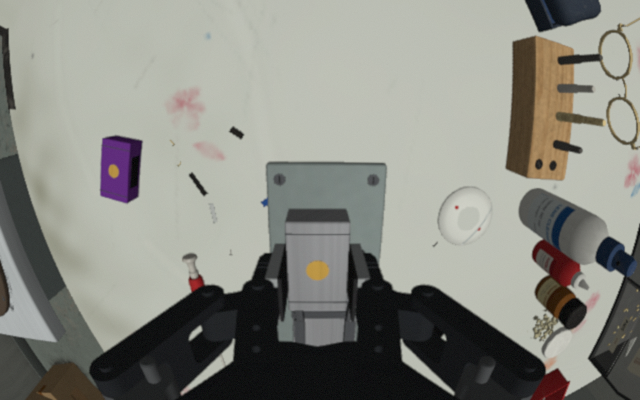

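View pics/top3o.png

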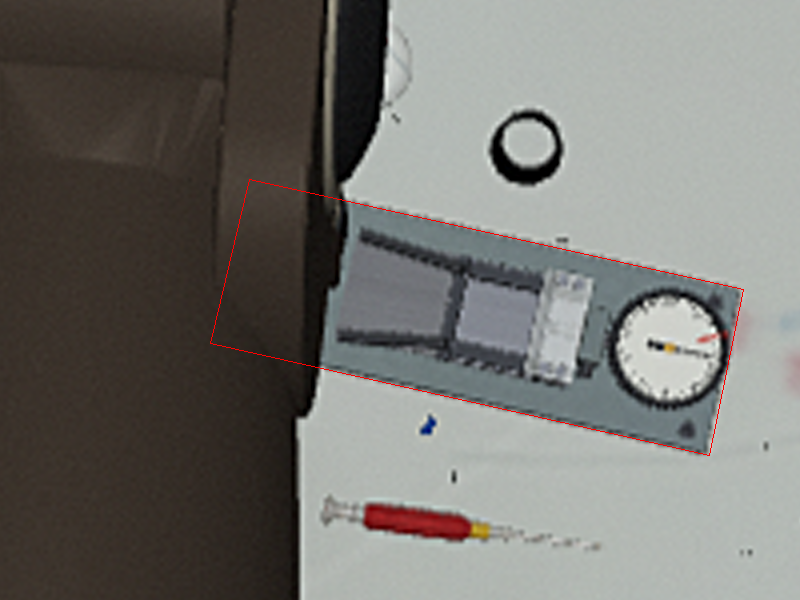

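Call:
{"method": "send_rows", "body": {
  "commands": "0 0 0 0 0 0;0 0 0 0 0 0;0 0 0 0 0 0;0 0 0 0 0 0;0 0 0 0 0 0"
}}

```text
t: 7.5
ee_pos: [0.569, -0.0228, 0.0861]
tcp_rot: [[0.197, 0.98, -0.0], [0.98, -0.197, 0.0], [0.0, -0.0, -1.0]]
ft_force: [0.4, -1.0, -2.7]
finger_gap: 0.0287
```

Run:
```python
from h import *
p=cam("wrist");cv2.imwrite("pics/w4.png",p["color"])
plan([.5706,-.0232,.087],78.6)
cv2.imwrite("pics/w4c.png",cv2.resize(p["color"][150:270,250:410],(800,600),interpolation=cv2.INTER_CUBIC))
```

```text
d [ 0.      0.0016 -0.0008] w [-0.      0.      0.0004] |d| 0.002 min rows 0.0
t 7.55 ee [ 0.569  -0.0229  0.0862] yaw 78.63 q [ -2.3  14.1 -12.2  63.7  -0.   99.1] f [ 0.2 -0.1 -3.2] gap 0.028968182260182704
```

View pics/w4c.png

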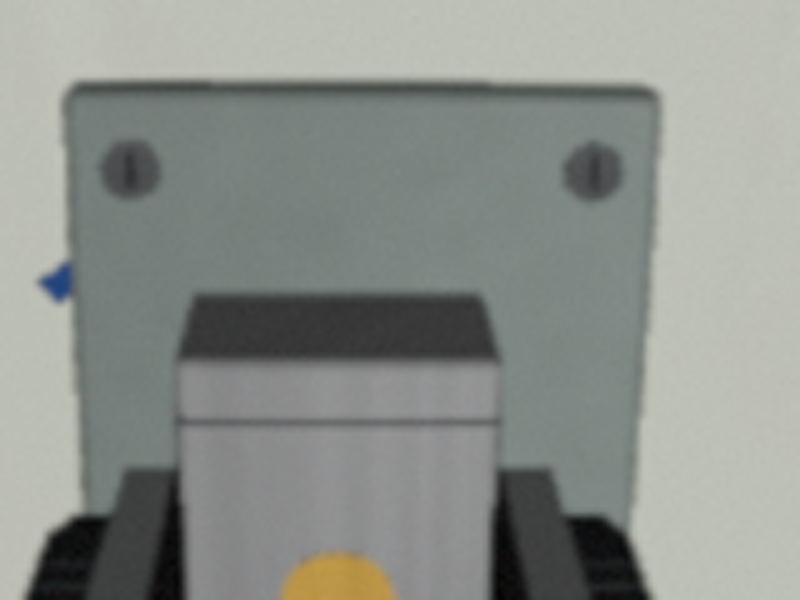

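Run:
```python
from h import *
p=cam("wrist");s=get_state();R=np.array(s["tcp_rot"])
q=np.array([(130,170),(593,170),(68,98),(658,100),(76,300),(650,300)])/5.+[249.9+.1,150]
w=pix2w(p,q,.01);t=(w-s["ee_pos"])@R;print(w.round(4));print(t.round(4))
print("mid",((t[0]+t[1])/2).round(4),((t[2]+t[3])/2).round(4),((t[4]+t[5])/2).round(4), "tilt deg",[np.degrees(np.arctan2(*(t[j]-t[i])[:2])).round(2) for i,j in((0,1),(2,3),(4,5))])
top=np.array([(180,358),(498,360),(480,297),(195,297)])/5.+[250,150]
for z,i in((.0072-.02,slice(0,2)),(.0072,slice(2,4))):
    x=(pix2w(p,top[i],s["ee_pos"][2]-z)-s["ee_pos"])@R;print(x.round(4))
d=(pix2w(p,np.array([[340,600]])/5.+[250,150],s["ee_pos"][2]+.0133)-s["ee_pos"])@R;print("disc approx",d.round(4))
```

```text
[[ 0.5439  0.0027  0.01  ]
 [ 0.6106 -0.0107  0.01  ]
 [ 0.5374  0.0151  0.01  ]
 [ 0.6218 -0.0021  0.01  ]
 [ 0.531  -0.0153  0.01  ]
 [ 0.6162 -0.0325  0.01  ]]
[[ 0.0202 -0.0296  0.0762]
 [ 0.0202  0.0384  0.0762]
 [ 0.0311 -0.0384  0.0762]
 [ 0.0309  0.0477  0.0762]
 [-0.     -0.0387  0.0762]
 [-0.      0.0482  0.0762]]
mid [0.0202 0.0044 0.0762] [0.031  0.0046 0.0762] [-0.      0.0048  0.0762] tilt deg [np.float64(0.04), np.float64(-0.12), np.float64(-0.01)]
[[ 0.0254 -0.0135 -0.0128]
 [ 0.0252  0.0152 -0.0128]]
[[ 0.0243  0.0154  0.0072]
 [ 0.0243 -0.0139  0.0072]]
disc approx [[ 0.0006  0.001  -0.0133]]
```

Call:
{"method": "send_rows", "body": {
  "commands": "0 0.0037 0.015 0 0 0;0 0.0037 0.03 0 0 0;0 0.0037 0.045 0 0 0;0 0.0037 0.057 0 0 0;0 0.0037 0.063 0 0 0"
}}

```text
t: 8.02
ee_pos: [0.5715, -0.0239, 0.0216]
tcp_rot: [[0.198, 0.98, -0.002], [0.98, -0.198, 0.0], [-0.0, -0.002, -1.0]]
ft_force: [-0.5, 0.5, -3.5]
finger_gap: 0.029
```

Call:
{"method": "send_rows", "body": {
  "commands": "0 0 0.001 0 0 0;0 0 0.002 0 0 0;0 0 0.003 0 0 0;0 0 0.004 0 0 0;0 0 0.004 0 0 0"
}}

```text
t: 8.43
ee_pos: [0.5728, -0.024, 0.0199]
tcp_rot: [[0.198, 0.98, 0.001], [0.98, -0.198, -0.0], [0.0, 0.001, -1.0]]
ft_force: [-0.4, 0.2, -1.8]
finger_gap: 0.0293
```

Call:
{"method": "send_rows", "body": {
  "commands": "0 0 0.0005 0 0 0;0 0 0.001 0 0 0;0 0 0.0015 0 0 0;0 0 0.002 0 0 0;0 0 0.002 0 0 0"
}}

```text
t: 8.85
ee_pos: [0.5724, -0.024, 0.0173]
tcp_rot: [[0.198, 0.98, 0.0], [0.98, -0.198, 0.0], [0.0, 0.0, -1.0]]
ft_force: [-0.3, 0.1, -3.0]
finger_gap: 0.0288
```

Run:
```python
from h import *
p=cam("wrist");cv2.imwrite("pics/w5.png",p["color"]);plan([.5728,-.0239,.0172],78.6)
```

```text
d [0.0002 0.0004 0.0001] w [-0.0001  0.     -0.    ] |d| 0.0 min rows 0.0
t 8.9 ee [ 0.5724 -0.024   0.0173] yaw 78.6 q [ -2.4  17.1 -17.5  55.4  -0.   99. ] f [ 0.5 -0.5 -2.2] gap 0.029085349195960557
```

View pics/w5.png

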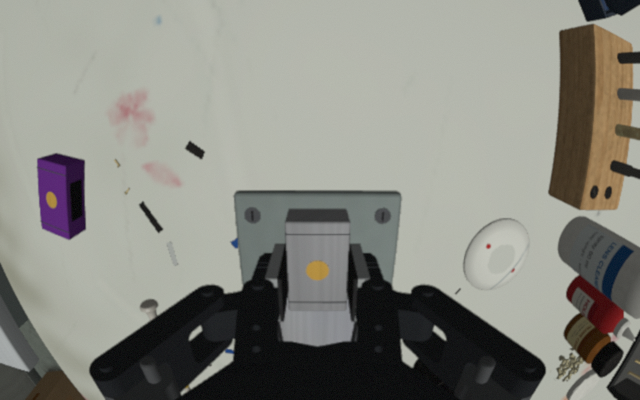

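Call:
{"method": "send_rows", "body": {
  "commands": "0 0 0.0004 0 0 0;0 0 0.0008 0 0 0;0 0 0.0012 0 0 0;0 0 0.0012 0 0 0;0 0 0.0012 0 0 0"
}}

```text
t: 9.32
ee_pos: [0.5724, -0.024, 0.0172]
tcp_rot: [[0.198, 0.98, 0.001], [0.98, -0.198, -0.0], [0.0, 0.001, -1.0]]
ft_force: [-4.1, 0.2, 5.7]
finger_gap: 0.0292
```

Call:
{"method": "send_rows", "body": {
  "commands": "0 0 0 0 0 0;0 0 0 0 0 0;0 0 0 0 0 0;0 0 0 0 0 0;0 0 0 0 0 0",
  "fingers": -0.2
}}

```text
t: 9.73
ee_pos: [0.5725, -0.024, 0.016]
tcp_rot: [[0.198, 0.98, 0.0], [0.98, -0.198, 0.0], [0.0, 0.0, -1.0]]
ft_force: [-0.8, -0.8, -0.5]
finger_gap: 0.051
```

Run:
```python
from h import *
p=cam("wrist");cv2.imwrite("pics/w6.png",p["color"]);plan([.5728,-.0239,.0172],78.6)
```

```text
d [ 0.0002  0.0003 -0.0012] w [-0.  0. -0.] |d| 0.001 min rows 0.0
t 9.7833 ee [ 0.5725 -0.024   0.016 ] yaw 78.6 q [ -2.4  17.1 -17.6  55.3  -0.   99. ] f [ 0.  -0.7  0.1] gap 0.05135460350823049
```

View pics/w6.png

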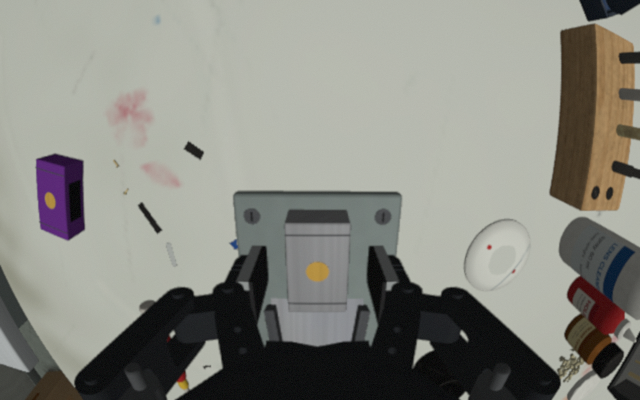

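The block stands square on the run-in, on the gauge axis, and is released. Next I lift, turn half round so the camera looks back at the block, and push with shut fingers from behind.

Call:
{"method": "send_rows", "body": {
  "commands": "0 0 -0.02 0 0 0;0 0 -0.04 0 0 0;0 0 -0.06 0 0 0;0 0 -0.08 0 0 0;0 0 -0.09 0 0 0"
}}

```text
t: 10.2
ee_pos: [0.5735, -0.0241, 0.1086]
tcp_rot: [[0.198, 0.98, 0.003], [0.98, -0.198, -0.0], [0.0, 0.003, -1.0]]
ft_force: [0.5, -0.2, -0.4]
finger_gap: 0.0513
```

```bash
cat >> h.py <<'E'
GA=np.radians(-101.4);UX=np.array([np.cos(GA),np.sin(GA),0]);UY=np.array([-UX[1],UX[0],0])
G0=np.array([.5732,-.0238,0])+.101*UX
def gw(x,y,z): return G0+UX*x/1e3+UY*y/1e3+np.array([0,0,z/1e3])
def wg(w): d=np.asarray(w)-G0; return np.round(np.array([d@UX,d@UY,d[2]])*1e3,1)
E
python3 - <<'E'
from h import *
p=cam("wrist");cv2.imwrite("pics/w7.png",p["color"]);plan(gw(-144,0,100),-101.4);print(G0,gw(-144,0,100),gw(96,0,57))
E
```

```text
d [ 0.0431 -0.001   0.0098] w [-1.2000e-03 -7.7000e-03  3.1415e+00] |d| 0.044 min rows 25.1
t 10.25 ee [ 0.5741 -0.0241  0.1097] yaw 78.6 q [-2.4 13.8 -9.6 66.3 -0.  99. ] f [ 1.  -0.4  2.2] gap 0.05090551541099597
[ 0.55323661 -0.12280739  0.        ] [0.58169927 0.01835166 0.1       ] [ 0.5342615  -0.21691342  0.057     ]
```

View pics/w7.png

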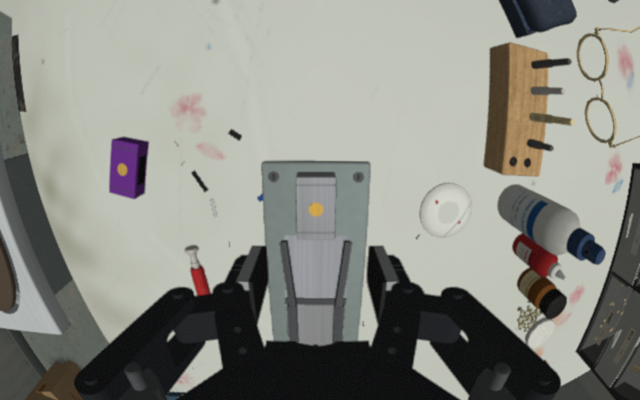

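Call:
{"method": "send_rows", "body": {
  "commands": "0.01 0 0 0 0 -0.12;0.02 0 0 0 0 -0.24;0.03 0 0 0 0 -0.36;0.04 0 0 0 0 -0.48;0.043 -0.001 0 0 0 -0.6",
  "fingers": 1
}}

```text
t: 10.67
ee_pos: [0.5798, 0.0194, 0.1048]
tcp_rot: [[-0.397, 0.918, -0.001], [0.918, 0.397, 0.0], [0.001, -0.001, -1.0]]
ft_force: [-0.4, -0.1, -0.8]
finger_gap: 0.0001
```

Call:
{"method": "send_rows", "body": {
  "commands": "0 0 0 0 0 -0.12;0 0 0 0 0 -0.24;0 0 0 0 0 -0.36;0 0 0 0 0 -0.48;0 0 0 0 0 -0.6"
}}

```text
t: 11.08
ee_pos: [0.5795, 0.0184, 0.1048]
tcp_rot: [[-0.845, 0.534, -0.001], [0.534, 0.845, -0.0], [0.001, -0.001, -1.0]]
ft_force: [0.4, -1.3, 0.4]
finger_gap: 0.0001
```

Call:
{"method": "send_rows", "body": {
  "commands": "0 0 0 0 0 -0.12;0 0 0 0 0 -0.24;0 0 0 0 0 -0.36;0 0 0 0 0 -0.48;0 0 0 0 0 -0.6"
}}

```text
t: 11.5
ee_pos: [0.5795, 0.0183, 0.1048]
tcp_rot: [[-0.999, -0.036, -0.001], [-0.036, 0.999, -0.0], [0.001, 0.0, -1.0]]
ft_force: [0.4, 0.4, 0.5]
finger_gap: 0.0001
```

Call:
{"method": "send_rows", "body": {
  "commands": "0 0 0 0 0 -0.12;0 0 0 0 0 -0.24;0 0 0 0 0 -0.36;0 0 0 0 0 -0.48;0 0 0 0 0 -0.6"
}}

```text
t: 11.92
ee_pos: [0.5795, 0.0183, 0.1048]
tcp_rot: [[-0.804, -0.594, -0.002], [-0.594, 0.804, -0.0], [0.001, 0.001, -1.0]]
ft_force: [-0.2, -0.3, 0.6]
finger_gap: -0.0003
```

Call:
{"method": "send_rows", "body": {
  "commands": "0 0 0 0 0 -0.12;0 0 0 0 0 -0.24;0 0 0 0 0 -0.36;0 0 0 0 0 -0.48;0 0 0 0 0 -0.6"
}}

```text
t: 12.33
ee_pos: [0.5795, 0.0183, 0.1048]
tcp_rot: [[-0.328, -0.945, -0.001], [-0.945, 0.328, -0.0], [0.001, 0.001, -1.0]]
ft_force: [-0.5, 0.2, 0.2]
finger_gap: 0.0002
```

Call:
{"method": "send_rows", "body": {
  "commands": "0 0 0 0 0 -0.1;0 0 0 0 0 -0.1416;0 0 0 0 0 -0.1416;0 0 0 0 0 -0.1416;0 0 0 0 0 -0.1416"
}}

```text
t: 12.75
ee_pos: [0.5797, 0.0183, 0.1055]
tcp_rot: [[-0.199, -0.98, -0.001], [-0.98, 0.199, -0.0], [0.0, 0.001, -1.0]]
ft_force: [-0.6, 0.5, 0.5]
finger_gap: -0.0002
```

Run:
```python
from h import *
p=cam("wrist");cv2.imwrite("pics/w8.png",p["color"]);plan(gw(-144,0,21),-101.4);print(wg(get_state()["ee_pos"]))
```

```text
d [-0.0004 -0.0019  0.0846] w [ 0.0006 -0.0001 -0.001 ] |d| 0.085 min rows 2.0
t 12.8 ee [0.5798 0.0183 0.1056] yaw -101.46 q [  1.8  14.7  -8.9  66.4   0.  -76.7] f [-0.   0.8 -0. ] gap -0.0002204690629784014
[-143.6   -1.9  105.6]
```

View pics/w8.png

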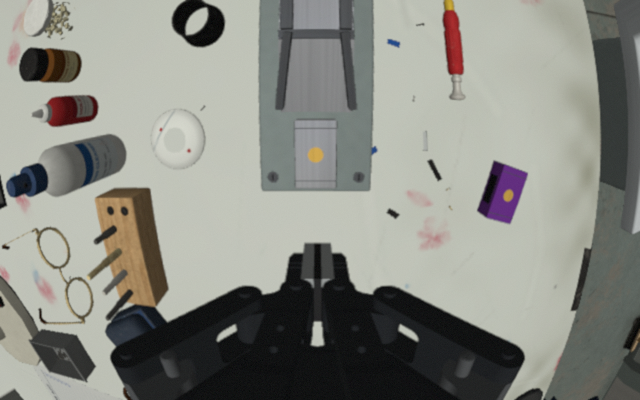

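Run:
```python
from h import *
p=cam("wrist");s=get_state();R=np.array(s["tcp_rot"])
for n,u,v,z in(("disc",316,155,.0305),("pl",262,170,.01),("pr",371,170,.01),("scrL",273,177,.01),("scrR",359,177,.01),("rearL",296,188,.03),("rearR",336.5,188,.03),("plate rear",316,190,.01)):
    w=pix2w(p,[u,v],z)[0];print(n,wg(w),((w-s["ee_pos"])@R*1e3).round(1))
```

```text
disc [-101.2   -0.7   30.5] [42.4 -1.2 75.3]
pl [-116.    42.2   10. ] [ 27.6 -44.1  95.8]
pr [-116.2  -44.2   10. ] [27.5 42.3 95.8]
scrL [-121.8   33.6   10. ] [ 21.8 -35.4  95.8]
scrR [-121.9  -34.7   10. ] [21.7 32.9 95.8]
rearL [-125.6   14.    30. ] [ 18.  -15.8  75.8]
rearR [-125.7  -15.6   30. ] [18.  13.8 75.8]
plate rear [-132.6   -0.6   10. ] [11.  -1.3 95.8]
```

Call:
{"method": "send_rows", "body": {
  "commands": "0 -0.0013 0.02 0 0 0;0 -0.0013 0.04 0 0 0;0 -0.0013 0.06 0 0 0;0 -0.0013 0.075 0 0 0;0 -0.0013 0.0855 0 0 0"
}}

```text
t: 13.27
ee_pos: [0.5803, 0.0181, 0.0188]
tcp_rot: [[-0.198, -0.98, -0.002], [-0.98, 0.198, -0.0], [0.0, 0.002, -1.0]]
ft_force: [0.7, 0.1, 0.7]
finger_gap: -0.0001
```

Call:
{"method": "send_rows", "body": {
  "commands": "0 0 0 0 0 0;0.001 0 0 0 0 0;0.002 0 0 0 0 0;0.003 0 0 0 0 0;0.004 0 0 0 0 0"
}}

```text
t: 13.68
ee_pos: [0.5812, 0.0141, 0.0218]
tcp_rot: [[-0.198, -0.98, 0.002], [-0.98, 0.198, 0.0], [-0.0, -0.002, -1.0]]
ft_force: [1.1, -0.2, -0.5]
finger_gap: -0.0001
```

Run:
```python
from h import *
p=cam("wrist");cv2.imwrite("pics/w9.png",p["color"]);plan(gw(-80,-1,20),-101.4);print(wg(get_state()["ee_pos"]))
```

```text
d [0.0595 0.0012 0.0015] w [-0.0015  0.0002 -0.0003] |d| 0.06 min rows 1.4
t 13.7333 ee [0.581  0.0139 0.0216] yaw -101.42 q [  1.4  17.6 -16.1  56.1  -0.  -77.2] f [-0.5  0.  -0.8] gap -0.0001962247504893739
[-139.5    0.2   21.6]
```

View pics/w9.png

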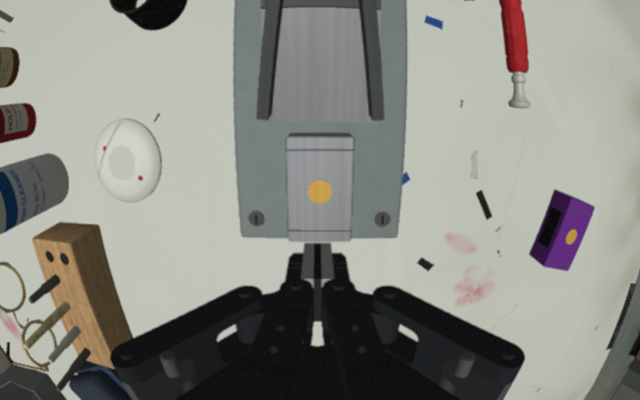

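Call:
{"method": "send_rows", "body": {
  "commands": "0.004 0.0012 0.001 0 0 0;0.009 0.0012 0.0015 0 0 0;0.014 0.0012 0.0015 0 0 0;0.019 0.0012 0.0015 0 0 0;0.024 0.0012 0.0015 0 0 0"
}}

```text
t: 14.15
ee_pos: [0.5745, -0.0095, 0.0192]
tcp_rot: [[-0.198, -0.98, 0.0], [-0.98, 0.198, 0.0], [-0.0, -0.0, -1.0]]
ft_force: [0.5, 2.4, 0.6]
finger_gap: -0.0005
```

Call:
{"method": "send_rows", "body": {
  "commands": "0.005 0 0 0 0 0;0.01 0 0 0 0 0;0.015 0 0 0 0 0;0.02 0 0 0 0 0;0.025 0 0 0 0 0"
}}

```text
t: 14.57
ee_pos: [0.5692, -0.0343, 0.0189]
tcp_rot: [[-0.198, -0.98, -0.001], [-0.98, 0.198, -0.0], [0.0, 0.0, -1.0]]
ft_force: [0.8, 2.2, -1.6]
finger_gap: 0.0
```

Run:
```python
from h import *
p=cam("wrist");cv2.imwrite("pics/w10.png",p["color"]);plan(gw(-80,0,20),-101.4);print(wg(get_state()["ee_pos"]))
```

```text
d [ 0.0091 -0.0019 -0.0011] w [ 0.0006 -0.0012 -0.0008] |d| 0.009 min rows 0.2
t 14.6167 ee [ 0.569  -0.0351  0.0189] yaw -101.45 q [ -3.5  16.8 -17.7  55.6  -0.1 -82. ] f [-0.5 -0.8 -0.2] gap -4.2142555768041184e-05
[-89.1  -1.9  18.9]
```

View pics/w10.png

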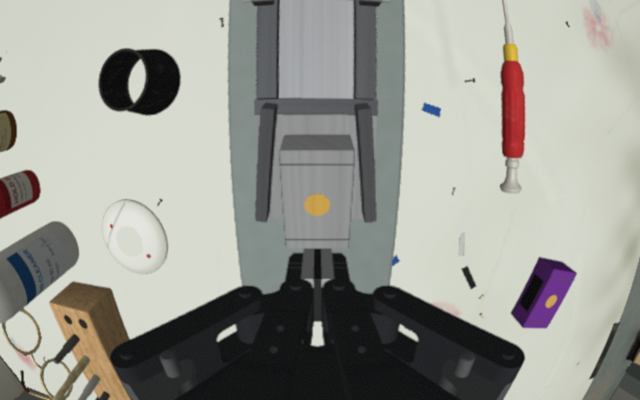

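Call:
{"method": "send_rows", "body": {
  "commands": "0.005 0 0 0 0 0;0.01 0 -0.0008 0 0 0;0.015 0 -0.002 0 0 0;0.02 0 -0.0034 0 0 0;0.025 0 -0.0048 0 0 0"
}}

```text
t: 15.03
ee_pos: [0.5681, -0.0458, 0.0258]
tcp_rot: [[-0.191, -0.982, 0.008], [-0.981, 0.191, 0.03], [-0.031, -0.002, -1.0]]
ft_force: [8.9, 61.0, 9.4]
finger_gap: -0.0001
```

Run:
```python
from h import *
p=cam("wrist");cv2.imwrite("pics/w11.png",p["color"]);plan(gw(-80,0,20),-101.4);print(wg(get_state()["ee_pos"]))
```

```text
d [-0.0013 -0.0003  0.0065] w [-0.0028  0.0312  0.0075] |d| 0.007 min rows 0.3
t 15.0833 ee [ 0.5685 -0.0458  0.0264] yaw -100.97 q [ -5.5  16.2 -17.5  56.    1.8 -84.5] f [ 7.2 49.2  8.7] gap 0.00012432300500509502
[-78.5  -0.3  26.4]
```

View pics/w11.png

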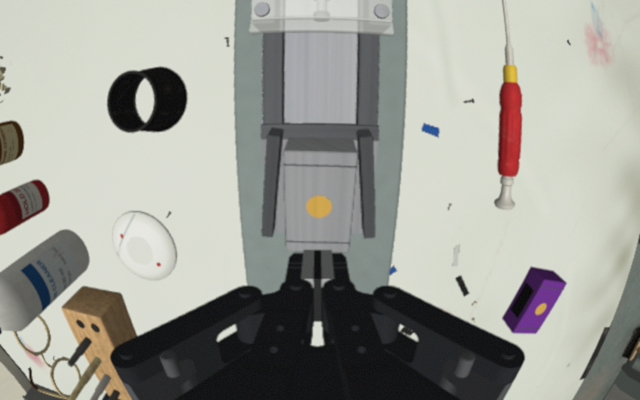

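Call:
{"method": "send_rows", "body": {
  "commands": "-0.006 0 0.001 0 0 0;-0.012 0 0.002 0 0 0;-0.018 0 0.004 0 0 0;-0.018 0 0.004 0 0 0;-0.018 0 0.004 0 0 0"
}}

```text
t: 15.5
ee_pos: [0.5678, -0.041, 0.0196]
tcp_rot: [[-0.198, -0.98, -0.001], [-0.98, 0.198, -0.001], [0.001, 0.001, -1.0]]
ft_force: [0.1, -1.4, -0.4]
finger_gap: 0.0
```

Run:
```python
from h import *
p=cam("wrist");cv2.imwrite("pics/w12.png",p["color"]);plan(gw(-80,0,20),-101.4);print(wg(get_state()["ee_pos"]))
cv2.imwrite("pics/w12c.png",cv2.resize(p["color"][100:300,220:420],(600,600),interpolation=cv2.INTER_CUBIC))
p=cam("scene");cv2.imwrite("pics/s12c.png",cv2.resize(p["color"][170:270,260:400],(800,571),interpolation=cv2.INTER_CUBIC))
```

```text
d [ 0.0029 -0.0018 -0.0003] w [ 0.0005 -0.001  -0.0005] |d| 0.003 min rows 0.1
t 15.55 ee [ 0.5678 -0.0412  0.0197] yaw -101.43 q [ -4.1  16.6 -17.8  55.6  -0.1 -82.7] f [ 0.3 -0.5 -0.1] gap -0.00026711658825193644
[-82.9  -1.8  19.7]
```

View pics/w12c.png

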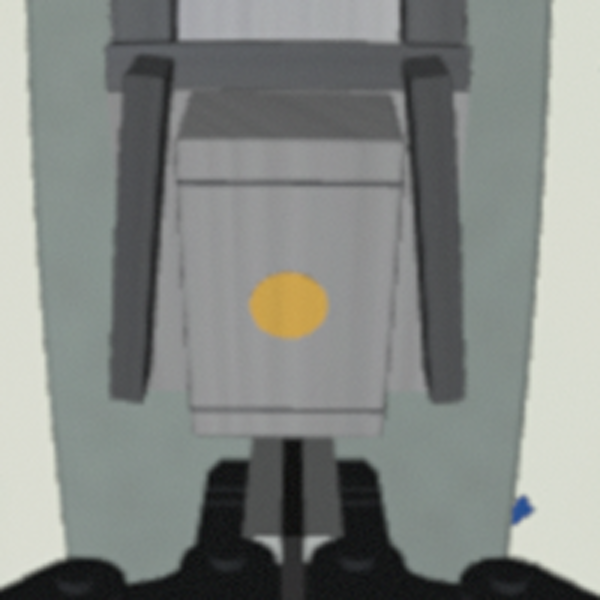

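View pics/s12c.png

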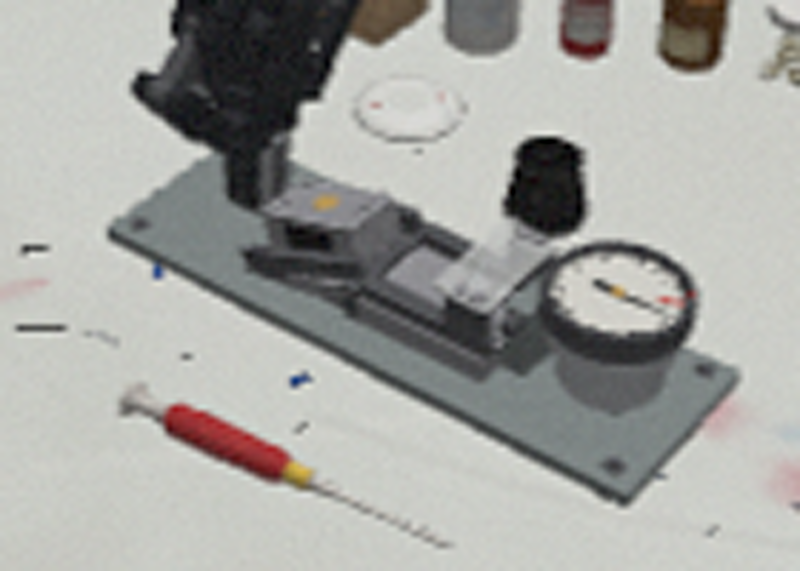

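```bash
cat >> h.py <<'E'
def fitblock(p,obs,x0=(-40,0,30,0,.2),fix=None):
    """obs: list of ((sx,sy,sz),(u,v)); pose x,y,z(mm, gauge),yaw,pitch(nose up)"""
    from scipy.optimize import least_squares
    from scipy.spatial.transform import Rotation as Ro
    L=np.array([o[0] for o in obs])*[25,15,10];U=np.array([o[1] for o in obs],float)
    def f(q):
        P=Ro.from_euler("zy",[q[3],-q[4]]).apply(L)+q[:3]
        return (w2pix(p,[gw(*r) for r in P])-U).ravel()
    r=least_squares(f,x0);return r.x,np.abs(r.fun).max(),f
E
python3 - <<'E'
from h import *
p=cam("wrist")
c=lambda x,y:(x/3+220,y/3+100)
# image left = gauge +y
obs=[((1,1,1),c(178,140)),((1,-1,1),c(402,140)),((-1,1,1),c(193,435)),((-1,-1,1),c(385,435)),((1,1,-1),c(187,93)),((1,-1,-1),c(393,93))]
q,e,f=fitblock(p,obs);print(q.round(2),np.degrees(q[3:]).round(1),e.round(2))
print(f(q).reshape(-1,2).round(1))
for n,u,v,z in(("railL",127,400,19),("railR",447,400,19),("footL",160,392,10),("lip front",288,90,26),("lip back",288,43,26)):
    print(n,wg(pix2w(p,c(u,v),z/1e3)[0]))
E
```

```text
[-43.85  -0.94  25.38  -0.     0.25] [-0.2 14.3] 1.27
[[-0.7  0. ]
 [ 0.6  0.2]
 [ 0.7  0.2]
 [-0.6  0.3]
 [ 1.2 -0.4]
 [-1.3 -0.3]]
railL [-68.7  26.7  19. ]
railR [-68.7 -27.6  19. ]
footL [-70.9  22.3  10. ]
lip front [-16.7  -0.7  26. ]
lip back [-9.8 -0.8 26. ]
```

Run:
```python
from h import *
a=cv2.imread("pics/w11.png")
cv2.imwrite("pics/w11c.png",cv2.resize(a[110:270,240:400],(800,800),interpolation=cv2.INTER_CUBIC)[:600])
a=cv2.imread("pics/w12.png")
cv2.imwrite("pics/w12d.png",cv2.resize(a[110:230,240:400],(800,600),interpolation=cv2.INTER_CUBIC))
```

```text
(no output)
```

View pics/w11c.png

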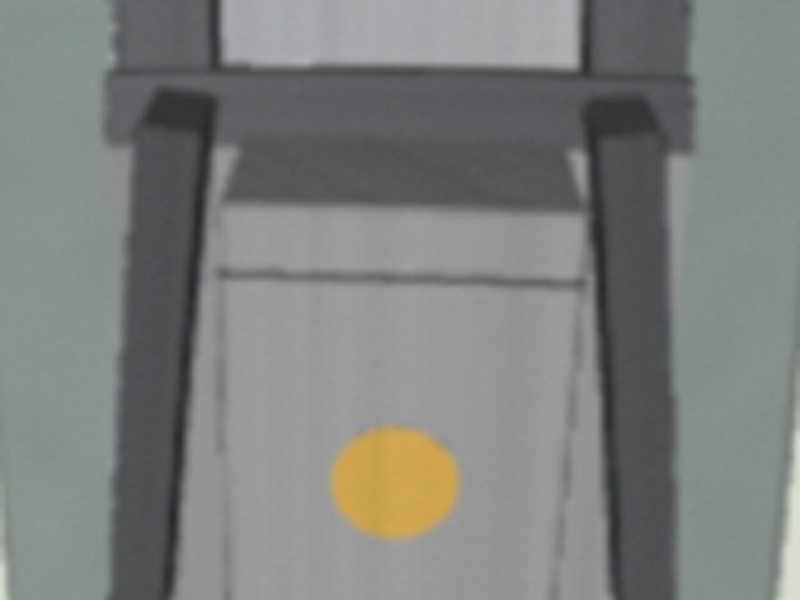

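View pics/w12d.png

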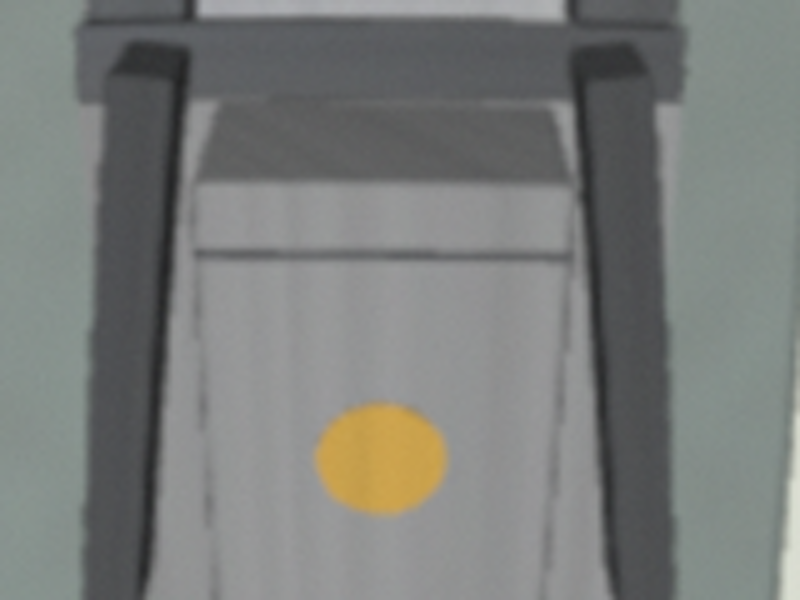

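Run:
```python
from h import *
p=cam("wrist");D=p["depth"]
def pt(u,v):
    K=p["K"];d=(np.array([u,v])-[K[0,2],K[1,2]])/K[0,0];r=np.linalg.norm(d)+1e-12
    ray=np.array([*(d/r*np.sin(r)),np.cos(r)]);z=D[int(v),int(u)]
    return wg(np.array(p["position"])+np.array(p["attitude"])@(ray*z/ray[2]))
for u in (257,300,316,335,374):
    print(u,[ (v,*pt(u,v)) for v in range(104,136,2)])
```

```text
257 [(104, np.float64(-4.6), np.float64(26.1), np.float64(21.2)), (106, np.float64(-5.5), np.float64(26.0), np.float64(22.2)), (108, np.float64(-6.4), np.float64(26.2), np.float64(21.1)), (110, np.float64(-7.3), np.float64(26.2), np.float64(21.1)), (112, np.float64(-8.2), np.float64(26.0), np.float64(22.1)), (114, np.float64(-9.4), np.float64(28.5), np.float64(9.7)), (116, np.float64(-10.0), np.float64(25.5), np.float64(25.2)), (118, np.float64(-10.9), np.float64(25.2), np.float64(26.6)), (120, np.float64(-11.8), np.float64(25.4), np.float64(25.8)), (122, np.float64(-12.7), np.float64(25.5), np.float64(25.6)), (124, np.float64(-13.5), np.float64(25.3), np.float64(26.8)), (126, np.float64(-14.5), np.float64(25.6), np.float64(25.2)), (128, np.float64(-15.4), np.float64(25.6), np.float64(25.5)), (130, np.float64(-16.3), np.float64(25.6), np.float64(25.7)), (132, np.float64(-17.3), np.float64(25.8), np.float64(24.4)), (134, np.float64(-18.1), np.float64(25.6), np.float64(25.8))]
300 [(104, np.float64(-5.1), np.float64(6.5), np.float64(21.8)), (106, np.float64(-6.0), np.float64(6.5), np.f
[... 3153 characters left out ...]
(28.8)), (114, np.float64(-9.2), np.float64(-25.8), np.float64(28.4)), (116, np.float64(-10.1), np.float64(-26.2), np.float64(26.3)), (118, np.float64(-11.0), np.float64(-26.2), np.float64(26.4)), (120, np.float64(-11.9), np.float64(-26.2), np.float64(26.5)), (122, np.float64(-12.7), np.float64(-26.2), np.float64(26.7)), (124, np.float64(-13.6), np.float64(-26.2), np.float64(26.8)), (126, np.float64(-14.5), np.float64(-26.3), np.float64(26.5)), (128, np.float64(-15.4), np.float64(-26.3), np.float64(26.2)), (130, np.float64(-16.4), np.float64(-26.4), np.float64(25.8)), (132, np.float64(-17.4), np.float64(-26.8), np.float64(23.9)), (134, np.float64(-18.3), np.float64(-26.7), np.float64(24.7))]
```

The shut fingers stalled at about 61 N. Depth shows why: the lip bar is a flat about 7 mm wide at z 26, and its front edge stands about 1 mm proud of the ramp, so the nose caught on it. I'll grip the block along the ramp, carry the nose over that edge, release it there, and then push it in.

Call:
{"method": "send_rows", "body": {
  "commands": "-0.01 0 0 0 0 0;-0.01 0 -0.03 0 0 0;-0.01 0 -0.06 0 0 0;-0.01 0 -0.09 0 0 0;-0.01 0 -0.09 0 0 0"
}}

```text
t: 16.12
ee_pos: [0.5733, -0.0305, 0.1163]
tcp_rot: [[-0.198, -0.98, 0.009], [-0.98, 0.198, -0.0], [-0.001, -0.009, -1.0]]
ft_force: [0.5, -0.2, 0.8]
finger_gap: 0.0
```

Run:
```python
from h import *
p=cam("wrist");cv2.imwrite("pics/w13.png",p["color"]);plan(gw(-45,-.8,90),-101.4);print(wg(get_state()["ee_pos"]))
cv2.imwrite("pics/w13c.png",cv2.resize(p["color"][20:220,217:417],(600,600),interpolation=cv2.INTER_CUBIC))
```

```text
d [0.0493 0.0016 0.0235] w [-0.0066  0.001  -0.0001] |d| 0.055 min rows 1.3
t 16.1667 ee [ 0.5725 -0.0305  0.1136] yaw -101.41 q [ -3.1  13.5  -9.5  66.6   0.  -81.6] f [-0.1 -0.5  0.6] gap -0.0001700196145745945
[-94.3   0.7 113.6]
```

View pics/w13c.png

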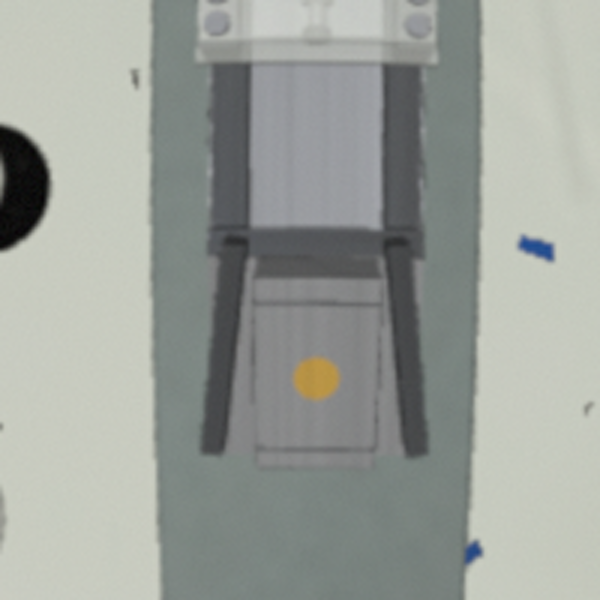

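Run:
```python
from h import *
p=cam("wrist");s=get_state()
c=lambda x,y:(x/3+217,y/3+20)
obs=[((1,1,1),c(252,276)),((1,-1,1),c(383,277)),((-1,1,1),c(256,466)),((-1,-1,1),c(376,467)),((1,1,-1),c(257,257)),((1,-1,-1),c(380,258)),((0,0,1),c(316,379))]
q,e,f=fitblock(p,obs);print(q.round(2),np.degrees(q[3:]).round(1),e.round(2));print("ee",wg(s["ee_pos"]))
for n,u,v,z in(("railL",214,455,19),("railR",416,457,19),("lip edge",317,230,26),("plateL",158,400,10),("plateR",474,400,10),("guard edge",317,60,51),("nestL",250,150,29),("nestR",385,150,29)):
    print(n,wg(pix2w(p,c(u,v),z/1e3)[0]))
```

```text
[-4.339e+01 -2.320e+00  2.289e+01 -1.000e-02  2.500e-01] [-0.4 14.6] 0.99
ee [-94.1  -0.6 111.4]
railL [-68.2  24.4  19. ]
railR [-68.6 -28.5  19. ]
lip edge [-10.3  -2.3  26. ]
plateL [-54.8  40.2  10. ]
plateR [-54.6 -45.   10. ]
guard edge [27.1 -2.  51. ]
nestL [ 9.4 13.8 29. ]
nestR [  9.5 -18.6  29. ]
```

Call:
{"method": "send_rows", "body": {
  "commands": "0.008 0 0.008 0 0.053 0;0.016 0 0.016 0 0.106 0;0.024 0 0.024 0 0.159 0;0.032 0 0.032 0 0.212 0;0.037 0 0.036 0 0.262 0",
  "fingers": -0.3
}}

```text
t: 16.63
ee_pos: [0.5613, -0.0674, 0.0714]
tcp_rot: [[-0.19, -0.98, -0.055], [-0.946, 0.198, -0.256], [0.262, 0.003, -0.965]]
ft_force: [0.2, 0.7, -0.4]
finger_gap: 0.0554
```

Call:
{"method": "send_rows", "body": {
  "commands": "0 0 0 0 0 0;0 0 0 0 0 0;0 0 0 0 0 0;0 0 0 0 0 0;0 0 0 0 0 0"
}}

```text
t: 17.05
ee_pos: [0.563, -0.0671, 0.0743]
tcp_rot: [[-0.192, -0.98, -0.05], [-0.947, 0.198, -0.253], [0.258, -0.001, -0.966]]
ft_force: [0.5, 0.0, 0.1]
finger_gap: 0.0553
```

Run:
```python
from h import *
p=cam("wrist");cv2.imwrite("pics/w14.png",p["color"]);s=get_state();print(s["t"],wg(s["ee_pos"]),np.round(s["tcp_rot"],3),s["finger_gap"])
import pickle;pickle.dump((p,s),open("w14.pkl","wb"))
```

```text
17.1 [-56.5  -1.4  74.3] [[-0.192 -0.98  -0.05 ]
 [-0.947  0.198 -0.253]
 [ 0.258 -0.001 -0.966]] 0.055738774853341076
```

View pics/w14.png

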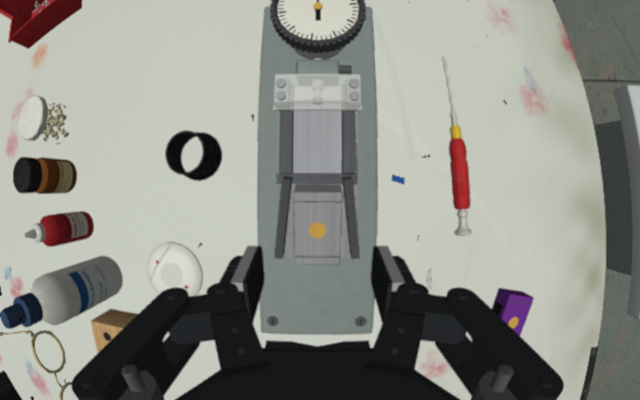

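Run:
```python
from h import *
import pickle
p,s=pickle.load(open("w14.pkl","rb"));R=np.array(s["tcp_rot"])
for n,u,v,z in(("disc",317.5,230.5,36.5),("railL",280.5,257,19),("railR",353,257,19),("lip",317,174,26),("screwL",273,321,10),("screwR",360,321,10)):
    w=pix2w(p,[u,v],z/1e3)[0];print(n,wg(w),((w-s["ee_pos"])@R*1e3).round(1))
w=gw(-44,0,27.3);print(((w-s["ee_pos"])@R*1e3).round(1))
```

```text
disc [-46.6  -1.1  36.5] [-0.2 -0.3 39.1]
railL [-68.  25.  19.] [-25.4 -26.3  50.5]
railR [-68.  -26.1  19. ] [-25.4  24.7  50.5]
lip [-10.3  -0.8  26. ] [32.1 -0.6 58.6]
screwL [-121.8   33.3   10. ] [-79.8 -34.7  45.3]
screwR [-121.8  -33.9   10. ] [-79.7  32.6  45.3]
[-0.1 -1.4 48.7]
```

Call:
{"method": "send_rows", "body": {
  "commands": "0 -0.0004 0.012 0 0 0;0 -0.0004 0.024 0 0 0;0 -0.0004 0.036 0 0 0;0 -0.0004 0.043 0 0 0;0 -0.0004 0.048 0 0 0"
}}

```text
t: 17.52
ee_pos: [0.5604, -0.0795, 0.027]
tcp_rot: [[-0.191, -0.98, -0.052], [-0.947, 0.198, -0.254], [0.259, 0.001, -0.966]]
ft_force: [-0.5, 0.2, 0.4]
finger_gap: 0.0557
```

Call:
{"method": "send_rows", "body": {
  "commands": "0 0 0 0 0 0;0 0 0 0 0 0;0 0 0 0 0 0;0 0 0 0 0 0;0 0 0 0 0 0"
}}

```text
t: 17.93
ee_pos: [0.5612, -0.0791, 0.0281]
tcp_rot: [[-0.191, -0.98, -0.05], [-0.947, 0.198, -0.254], [0.259, -0.001, -0.966]]
ft_force: [-0.3, 0.1, 0.1]
finger_gap: 0.0555
```

Run:
```python
from h import *
p=cam("wrist");cv2.imwrite("pics/w15.png",p["color"]);s=get_state();print(s["t"],wg(s["ee_pos"]),s["finger_gap"])
R=np.array(s["tcp_rot"]);print(((gw(-44,0,27.3)-s["ee_pos"])@R*1e3).round(1))
```

```text
17.9833 [-44.4  -0.9  28. ] 0.055396474062458664
[ 0.2 -0.9  0.8]
```

View pics/w15.png

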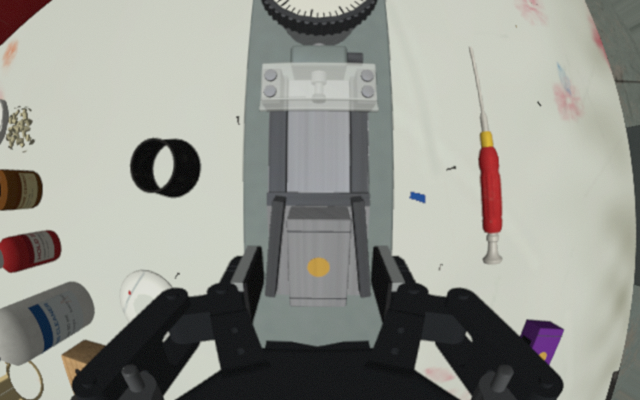

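The block is centred between the fingers (disc at row 267, col 318) and the tips clear the rails. I'm closing the fingers.

Call:
{"method": "send_rows", "body": {
  "commands": "0 0 0 0 0 0;0 0 0 0 0 0;0 0 0 0 0 0;0 0 0 0 0 0;0 0 0 0 0 0",
  "fingers": 1,
  "newtons": 50
}}

```text
t: 18.4
ee_pos: [0.561, -0.0791, 0.0279]
tcp_rot: [[-0.191, -0.98, -0.051], [-0.947, 0.198, -0.254], [0.259, -0.001, -0.966]]
ft_force: [-0.1, 1.6, 3.6]
finger_gap: 0.0286
```

Call:
{"method": "send_rows", "body": {
  "commands": "0 0 0 0 0 0;0 0 -0.001 0 0 0;0 0 -0.002 0 0 0;0 0 -0.004 0 0 0;0 0 -0.005 0 0 0"
}}

```text
t: 18.82
ee_pos: [0.5606, -0.078, 0.032]
tcp_rot: [[-0.191, -0.98, -0.052], [-0.947, 0.198, -0.254], [0.259, 0.001, -0.966]]
ft_force: [-0.2, 0.0, -3.0]
finger_gap: 0.0285
```

Run:
```python
from h import *
p=cam("wrist");cv2.imwrite("pics/w16.png",p["color"]);s=get_state();print(s["t"],wg(s["ee_pos"]),s["finger_gap"])
R=np.array(s["tcp_rot"]);print(((gw(-2,-.8,37.5)-s["ee_pos"])@R*1e3).round(1))
```

```text
18.8667 [-45.5  -1.4  32.3] 0.028427229339055622
[43.4 -0.6  6.3]
```

View pics/w16.png

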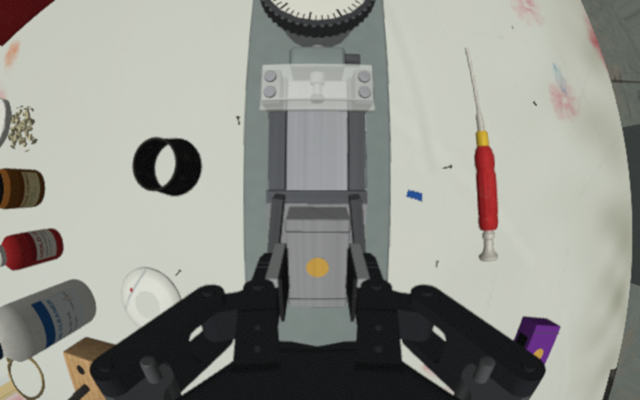

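Call:
{"method": "send_rows", "body": {
  "commands": "0.01 -0.0006 -0.003 0 0 0;0.02 -0.0006 -0.003 0 0 0;0.03 -0.0006 -0.002 0 -0.1 0;0.038 -0.0006 0 0 -0.22 0;0.044 -0.0006 0.002 0 -0.34 0"
}}

```text
t: 19.28
ee_pos: [0.5539, -0.1211, 0.0436]
tcp_rot: [[-0.195, -0.98, 0.02], [-0.977, 0.196, 0.08], [-0.082, -0.004, -0.997]]
ft_force: [0.6, -0.5, -3.2]
finger_gap: 0.0287
```

Call:
{"method": "send_rows", "body": {
  "commands": "0 0 0 0 -0.03 0;0 0 0 0 -0.03 0;0 0 0 0 -0.03 0;0 0 0 0 -0.03 0;0 0 0 0 -0.03 0"
}}

```text
t: 19.7
ee_pos: [0.5529, -0.1199, 0.0417]
tcp_rot: [[-0.196, -0.98, 0.02], [-0.975, 0.197, 0.104], [-0.106, 0.0, -0.994]]
ft_force: [-0.8, 0.3, -2.0]
finger_gap: 0.0285
```

Run:
```python
from h import *
p=cam("wrist");cv2.imwrite("pics/w17.png",p["color"]);s=get_state();print(s["t"],wg(s["ee_pos"]),s["finger_gap"])
R=np.array(s["tcp_rot"]);print(R.round(3),((gw(-1,-.8,37.)-s["ee_pos"])@R*1e3).round(1))
p=cam("scene");cv2.imwrite("pics/s17c.png",cv2.resize(p["color"][170:270,260:400],(800,571),interpolation=cv2.INTER_CUBIC))
```

```text
19.75 [-3.1 -0.8 41.7] 0.028530462213849375
[[-0.195 -0.981  0.021]
 [-0.975  0.196  0.105]
 [-0.107  0.    -0.994]] [ 2.6 -0.   4.4]
```

View pics/w17.png

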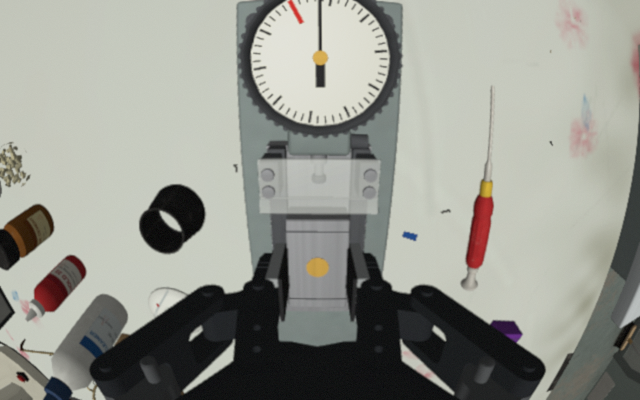

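View pics/s17c.png

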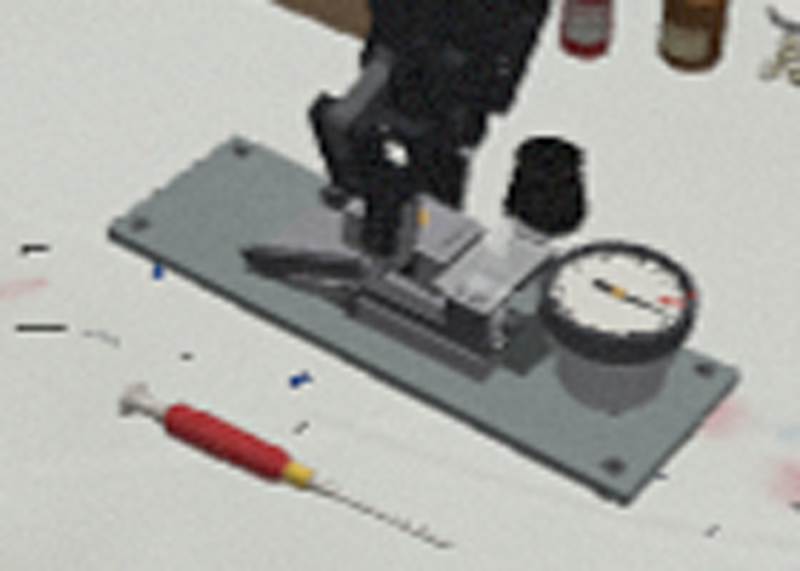

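Call:
{"method": "send_rows", "body": {
  "commands": "0.001 0 0.001 0 0 0;0.002 0 0.002 0 0 0;0.0026 0 0.003 0 0 0;0.0026 0 0.004 0 0 0;0.0026 0 0.0045 0 0 0"
}}

```text
t: 20.22
ee_pos: [0.5526, -0.1222, 0.0368]
tcp_rot: [[-0.197, -0.98, 0.021], [-0.975, 0.198, 0.106], [-0.108, 0.0, -0.994]]
ft_force: [-0.7, -0.2, -4.0]
finger_gap: 0.0287
```

Call:
{"method": "send_rows", "body": {
  "commands": "0 0 0.0005 0 0 0;0 0 0.001 0 0 0;0 0 0.0015 0 0 0;0 0 0.0015 0 0 0;0 0 0.0015 0 0 0"
}}

```text
t: 20.63
ee_pos: [0.5527, -0.1222, 0.0356]
tcp_rot: [[-0.197, -0.98, 0.021], [-0.975, 0.198, 0.106], [-0.108, -0.0, -0.994]]
ft_force: [-0.4, -0.5, -3.3]
finger_gap: 0.0284
```

Call:
{"method": "send_rows", "body": {
  "commands": "0 0 0.0005 0 0 0;0 0 0.001 0 0 0;0 0 0.0015 0 0 0;0 0 0.002 0 0 0;0 0 0.002 0 0 0"
}}

```text
t: 21.05
ee_pos: [0.5529, -0.1222, 0.035]
tcp_rot: [[-0.197, -0.98, 0.022], [-0.975, 0.198, 0.105], [-0.107, -0.001, -0.994]]
ft_force: [-3.8, -1.0, 8.0]
finger_gap: 0.0286
```

Run:
```python
from h import *
p=cam("wrist");cv2.imwrite("pics/w18.png",p["color"]);s=get_state();print(s["t"],wg(s["ee_pos"]),s["finger_gap"],np.round(s["ft_force"],1))
cv2.imwrite("pics/w18c.png",cv2.resize(p["color"][120:320,217:417],(600,600),interpolation=cv2.INTER_CUBIC))
```

```text
21.1 [-0.5 -0.5 35. ] 0.028365232731137124 [-4.4 -1.5  8. ]
```

View pics/w18c.png

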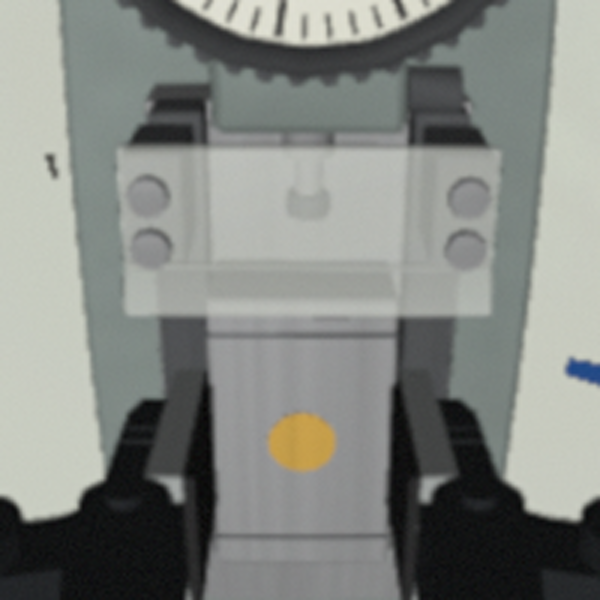

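Call:
{"method": "send_rows", "body": {
  "commands": "0 0 0 0 0 0;0 0 0 0 0 0;0 0 0 0 0 0;0 0 0 0 0 0;0 0 0 0 0 0",
  "fingers": -0.1
}}

```text
t: 21.52
ee_pos: [0.5528, -0.1219, 0.0335]
tcp_rot: [[-0.196, -0.98, 0.021], [-0.975, 0.198, 0.106], [-0.108, 0.0, -0.994]]
ft_force: [0.0, 0.7, 0.1]
finger_gap: 0.047
```

Run:
```python
from h import *
p=cam("wrist");cv2.imwrite("pics/w19.png",p["color"]);s=get_state();print(s["t"],wg(s["ee_pos"]),s["finger_gap"],np.round(s["ft_force"],1))
cv2.imwrite("pics/w19c.png",cv2.resize(p["color"][120:320,217:417],(600,600),interpolation=cv2.INTER_CUBIC))
p=cam("scene");cv2.imwrite("pics/s19c.png",cv2.resize(p["color"][170:270,260:400],(800,571),interpolation=cv2.INTER_CUBIC))
```

```text
21.5667 [-0.8 -0.6 33.5] 0.046994681108721646 [ 0.4 -0.5 -0.2]
```

View pics/w19c.png

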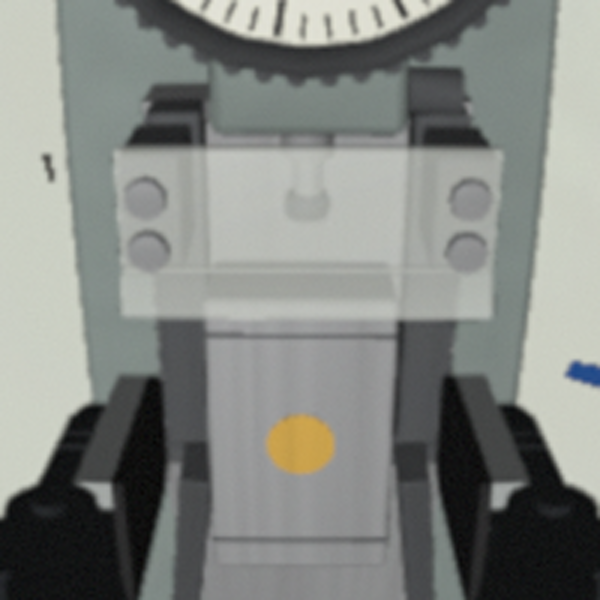

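View pics/s19c.png

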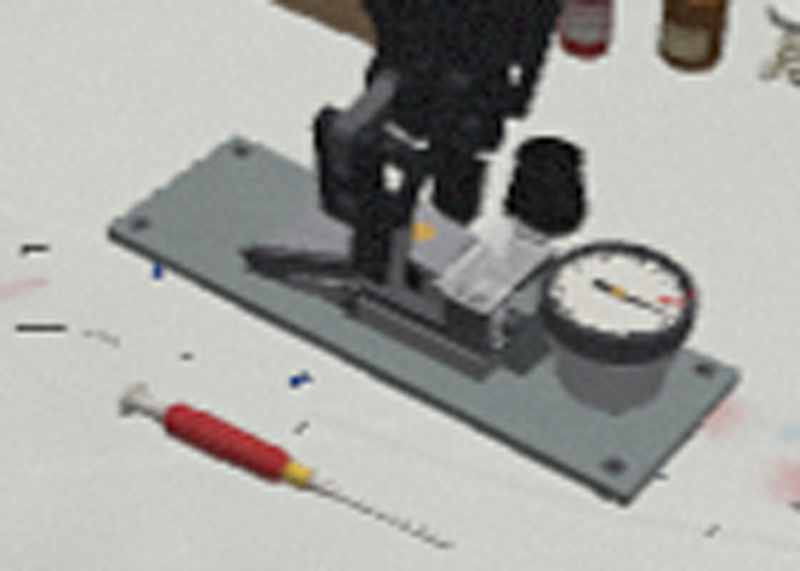

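Call:
{"method": "send_rows", "body": {
  "commands": "-0.001 0 -0.015 0 0 0;-0.003 0 -0.03 0 0 0;-0.015 0 -0.045 0 0.03 0;-0.03 0 -0.055 0 0.07 0;-0.045 0 -0.06 0 0.107 0"
}}

```text
t: 22.03
ee_pos: [0.5611, -0.0848, 0.0999]
tcp_rot: [[-0.199, -0.98, 0.002], [-0.98, 0.199, -0.001], [0.001, -0.003, -1.0]]
ft_force: [-0.3, -0.9, -0.4]
finger_gap: 0.0472
```

Call:
{"method": "send_rows", "body": {
  "commands": "0 0 0 0 0 0;0 0 0 0 0 0;0 0 0 0 0 0;0 0 0 0 0 0;0 0 0 0 0 0",
  "fingers": 1
}}

```text
t: 22.45
ee_pos: [0.5598, -0.0851, 0.0974]
tcp_rot: [[-0.199, -0.98, -0.001], [-0.98, 0.199, 0.001], [-0.001, 0.001, -1.0]]
ft_force: [-0.0, 0.6, 0.1]
finger_gap: 0.0002
```

Run:
```python
from h import *
p=cam("wrist");cv2.imwrite("pics/w20.png",p["color"]);s=get_state();print(s["t"],wg(s["ee_pos"]),s["finger_gap"],np.round(s["ft_force"],1))
plan(gw(-46,-.8,36.5),-101.4)
cv2.imwrite("pics/w20c.png",cv2.resize(p["color"][50:250,217:417],(600,600),interpolation=cv2.INTER_CUBIC))
import pickle;pickle.dump((p,s),open("w20.pkl","wb"))
```

```text
22.5 [-38.2  -1.   97.5] -0.0001828165595347585 [ 0.2 -0.2 -0.6]
d [-0.0077 -0.0002  0.061 ] w [ 0.0011  0.0011 -0.0012] |d| 0.061 min rows 1.5
t 22.5 ee [ 0.5599 -0.0851  0.0975] yaw -101.47 q [ -8.7  13.5 -11.5  65.    0.1 -87.2] f [ 0.2 -0.2 -0.6] gap -0.0001828165595347585
```

View pics/w20c.png

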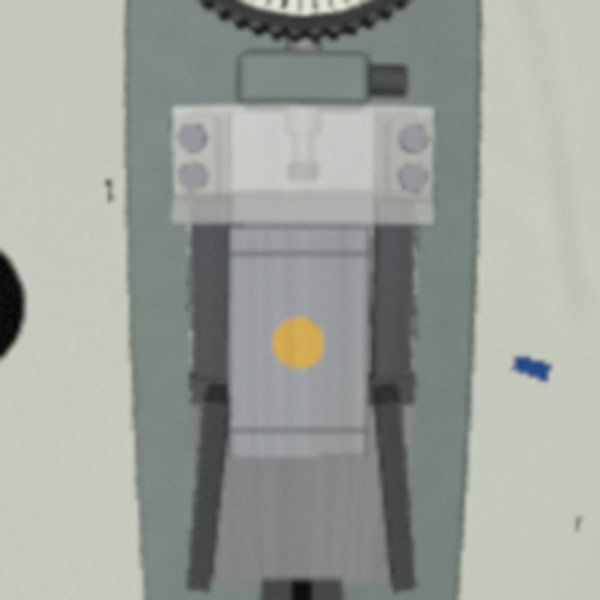

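Run:
```python
from h import *
import pickle
p,s=pickle.load(open("w20.pkl","rb"));R=np.array(s["tcp_rot"])
c=lambda x,y:(x/3+217,y/3+50)
for n,u,v,z in(("disc",299,343,46),("rear",298,455,47),("nose",300,228,44),("lip",302,376,26),("cheekL",231,300,29),("cheekR",371,300,29),("guardedge",302,223,51),("tipfront",301,580,98)):
    w=pix2w(p,c(u,v),z/1e3)[0];print(n,wg(w),((w-s["ee_pos"])@R*1e3).round(1))
```

```text
disc [ 1.7 -0.3 46. ] [40.  -0.7 51.5]
rear [-22.8  -0.1  47. ] [15.4 -1.  50.5]
nose [26.  -0.6 44. ] [64.3 -0.5 53.4]
lip [-9.9 -1.  26. ] [28.4 -0.  71.5]
cheekL [ 8.7 15.2 29. ] [ 47.  -16.3  68.4]
cheekR [  8.6 -16.8  29. ] [47.  15.7 68.5]
guardedge [27.5 -1.  51. ] [65.8 -0.1 46.4]
tipfront [-28.9  -0.6  98. ] [ 9.4 -0.4 -0.5]
```

Call:
{"method": "send_rows", "body": {
  "commands": "-0.004 -0.0003 0.015 0 0 0;-0.004 -0.0003 0.03 0 0 0;-0.004 -0.0003 0.045 0 0 0;-0.004 -0.0003 0.056 0 0 0;-0.004 -0.0003 0.0605 0 0 0"
}}

```text
t: 22.92
ee_pos: [0.5602, -0.0808, 0.0355]
tcp_rot: [[-0.198, -0.98, -0.003], [-0.98, 0.198, 0.001], [-0.001, 0.003, -1.0]]
ft_force: [-0.0, 0.1, -0.3]
finger_gap: 0.0001
```

Call:
{"method": "send_rows", "body": {
  "commands": "0.001 0 0 0 0 0;0.002 0 0 0 0 0;0.004 0 0 0 0 0;0.006 0 0 0 0 0;0.008 0 0 0 0 0"
}}

```text
t: 23.33
ee_pos: [0.5603, -0.0887, 0.0384]
tcp_rot: [[-0.198, -0.98, 0.002], [-0.98, 0.198, 0.001], [-0.001, -0.001, -1.0]]
ft_force: [-0.3, 2.1, -0.9]
finger_gap: -0.0
```

Call:
{"method": "send_rows", "body": {
  "commands": "0.002 0 0 0 0 0;0.004 0 0 0 0 0;0.006 0 0 0 0 0;0.007 0 0 0 0 0;0.008 0 0 0 0 0"
}}

```text
t: 23.75
ee_pos: [0.5582, -0.0963, 0.0376]
tcp_rot: [[-0.198, -0.98, 0.0], [-0.98, 0.198, 0.001], [-0.001, 0.0, -1.0]]
ft_force: [0.7, 0.8, -0.1]
finger_gap: -0.0002
```

Run:
```python
from h import *
p=cam("wrist");cv2.imwrite("pics/w21.png",p["color"]);s=get_state();print(s["t"],wg(s["ee_pos"]),s["finger_gap"],np.round(s["ft_force"],1))
cv2.imwrite("pics/w21c.png",cv2.resize(p["color"][100:300,217:417],(600,600),interpolation=cv2.INTER_CUBIC))
```

```text
23.8 [-26.8  -0.4  37.6] 0.00012653908593057974 [ 0.2  1.  -0.1]
```

View pics/w21c.png

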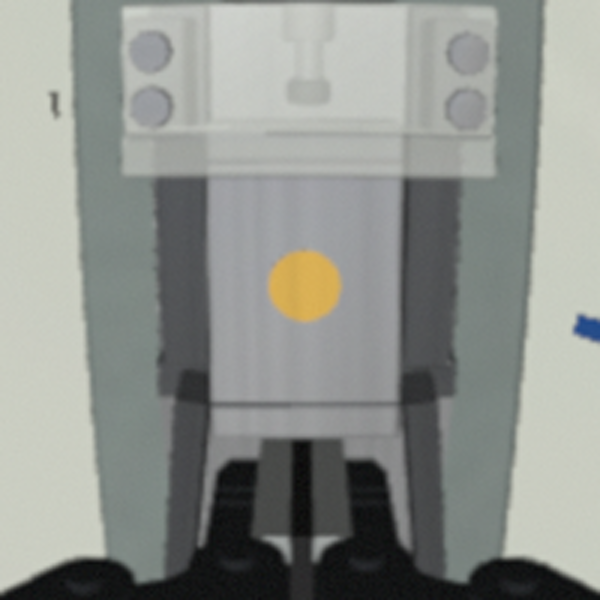

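Call:
{"method": "send_rows", "body": {
  "commands": "0.0015 0 0 0 0 0;0.003 0 0 0 0 0;0.0045 0 0 0 0 0;0.006 0 0 0 0 0;0.007 0 0 0 0 0"
}}

```text
t: 24.22
ee_pos: [0.5569, -0.1027, 0.0375]
tcp_rot: [[-0.197, -0.98, 0.0], [-0.98, 0.197, 0.002], [-0.002, 0.0, -1.0]]
ft_force: [1.0, 4.6, -0.3]
finger_gap: 0.0001
```

Call:
{"method": "send_rows", "body": {
  "commands": "0.0005 0 0 0 0 0;0.001 0 0 0 0 0;0.0015 0 0 0 0 0;0.002 0 0 0 0 0;0.002 0 0 0 0 0"
}}

```text
t: 24.63
ee_pos: [0.5565, -0.1049, 0.0376]
tcp_rot: [[-0.198, -0.98, 0.0], [-0.98, 0.198, 0.001], [-0.001, 0.0, -1.0]]
ft_force: [1.4, 4.3, -1.4]
finger_gap: -0.0001
```

Run:
```python
from h import *
p=cam("wrist");cv2.imwrite("pics/w22.png",p["color"]);s=get_state();print(s["t"],wg(s["ee_pos"]),s["finger_gap"],np.round(s["ft_force"],1))
cv2.imwrite("pics/w22c.png",cv2.resize(p["color"][0:300,167:467],(600,600),interpolation=cv2.INTER_CUBIC))
```

```text
24.6833 [-18.2  -0.3  37.6] 0.00013885032237548673 [ 0.   4.6 -0.2]
```

View pics/w22c.png

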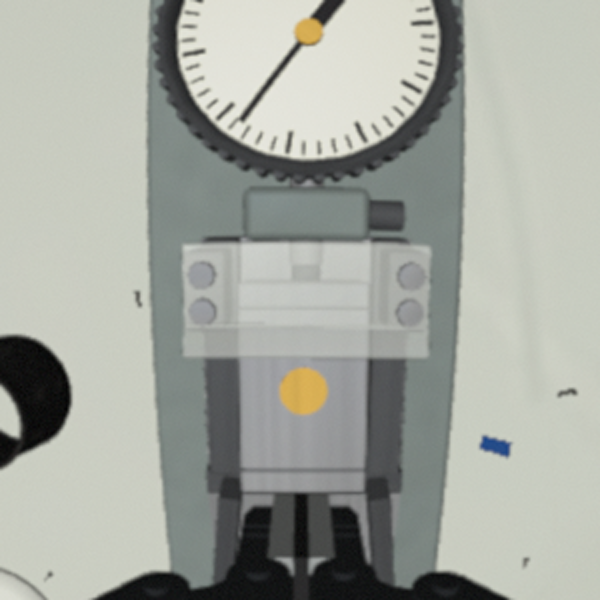

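The pointer is at about 217°, so the plunger is in about 6 mm and the rear end is about 2 mm past the lip. I'm backing off.

Call:
{"method": "send_rows", "body": {
  "commands": "-0.002 0 0 0 0 0;-0.006 0 0 0 0 0;-0.012 0 0 0 0 0;-0.018 0 -0.005 0 0 0;-0.02 0 -0.02 0 0 0"
}}

```text
t: 25.1
ee_pos: [0.5591, -0.0846, 0.0561]
tcp_rot: [[-0.197, -0.98, -0.004], [-0.98, 0.197, 0.001], [-0.0, 0.004, -1.0]]
ft_force: [0.1, 0.8, -0.9]
finger_gap: -0.0002
```

Run:
```python
from h import *
p=cam("wrist");cv2.imwrite("pics/w23.png",p["color"]);s=get_state();print(s["t"],wg(s["ee_pos"]),s["finger_gap"],np.round(s["ft_force"],1))
cv2.imwrite("pics/w23c.png",cv2.resize(p["color"][0:300,167:467],(600,600),interpolation=cv2.INTER_CUBIC))
```

```text
25.15 [-38.9   0.4  60.4] -0.0001703986927393617 [0.5 0.5 2.7]
```

View pics/w23c.png

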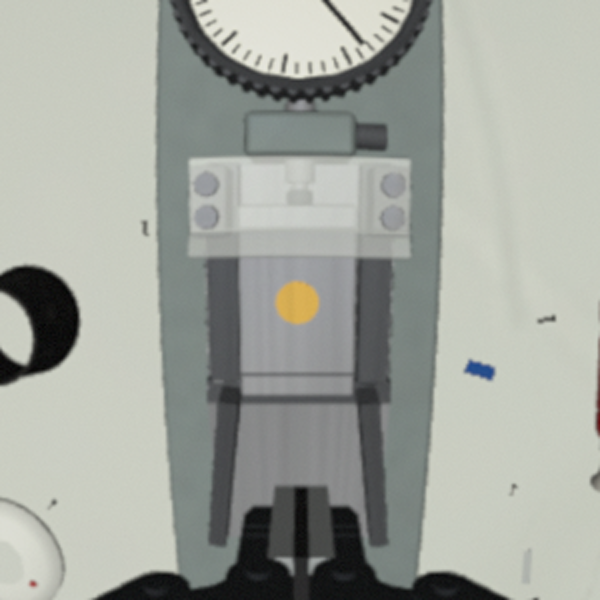

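Call:
{"method": "send_rows", "body": {
  "commands": "0 0 -0.02 0 0 0;0.01 0 -0.04 0 0 0;0.03 0 -0.06 0 0 0;0.05 0 -0.07 0 0 0;0.07 -0.001 -0.075 0 0 0",
  "fingers": -1
}}

```text
t: 25.57
ee_pos: [0.5485, -0.1551, 0.1351]
tcp_rot: [[-0.197, -0.98, 0.004], [-0.98, 0.197, -0.001], [0.0, -0.004, -1.0]]
ft_force: [0.0, -0.1, -0.4]
finger_gap: 0.0609
```

Call:
{"method": "send_rows", "body": {
  "commands": "0 0 0 0 0 0;0 0 0 0 0 0;0 0 0 0 0 0;0 0 0 0 0 0;0 0 0 0 0 0"
}}

```text
t: 25.98
ee_pos: [0.5474, -0.1535, 0.132]
tcp_rot: [[-0.197, -0.98, -0.001], [-0.98, 0.197, 0.001], [-0.001, 0.001, -1.0]]
ft_force: [0.1, -0.2, 0.8]
finger_gap: 0.0855
```

Run:
```python
from h import *
p=cam("wrist");cv2.imwrite("pics/w24.png",p["color"]);s=get_state();print(s["t"],wg(s["ee_pos"]),s["finger_gap"],np.round(s["ft_force"],1))
for l in["dial_center","zero_mark","pointer_tip","master_center","lip"]:
    print(l,[(np.round(d["point"],1).tolist(),round(d["score"],2)) for d in cams.tip_of(l,p)][:2])
import pickle;pickle.dump((p,s),open("w24.pkl","wb"))
```

```text
26.0333 [ 31.2   0.4 132.1] 0.08515341874318808 [-0.4 -0.2 -0.1]
dial_center [([126.7, 318.9], 0.62), ([192.1, 317.9], 0.4)]
zero_mark [([96.9, 303.0], 0.78), ([225.6, 318.7], 0.27)]
pointer_tip [([151.7, 337.1], 0.56)]
master_center [([220.1, 320.3], 0.73)]
lip [([244.3, 317.6], 0.59)]
```

View pics/w24.png

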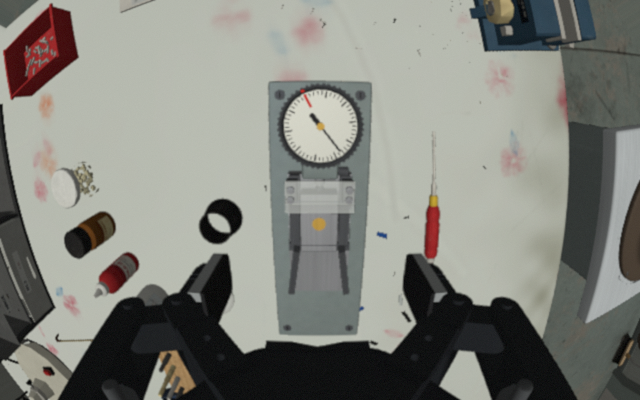

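```bash
cat >> h.py <<'E'
def dial(p,z=.062):
    """bezel and pointer angles: card plane unwrapped to a top view, 0 deg = gauge +x, clockwise"""
    Cg=wg(gw(96,0,z*1e3))
    return Cg
def unwrap(p,cx,cy,z=62.,half=34,n=680):
    xs=np.linspace(half,-half,n)  # rows: gauge +x up
    ys=np.linspace(half,-half,n)  # cols: +y left
    X,Y=np.meshgrid(xs,ys,indexing="ij")
    W=G0+np.outer((X.ravel()+cx)/1e3,UX)+np.outer((Y.ravel()+cy)/1e3,UY)+[0,0,z/1e3]
    m=w2pix(p,W).astype(np.float32).reshape(n,n,2)
    return cv2.remap(p["color"],m[...,0],m[...,1],cv2.INTER_CUBIC)
E
python3 - <<'E'
from h import *
import pickle
p,s=pickle.load(open("w24.pkl","rb"))
cv2.imwrite("pics/u24.png",cv2.resize(unwrap(p,96,0,60,40),(600,600)))
E
```

```text
(no output)
```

View pics/u24.png

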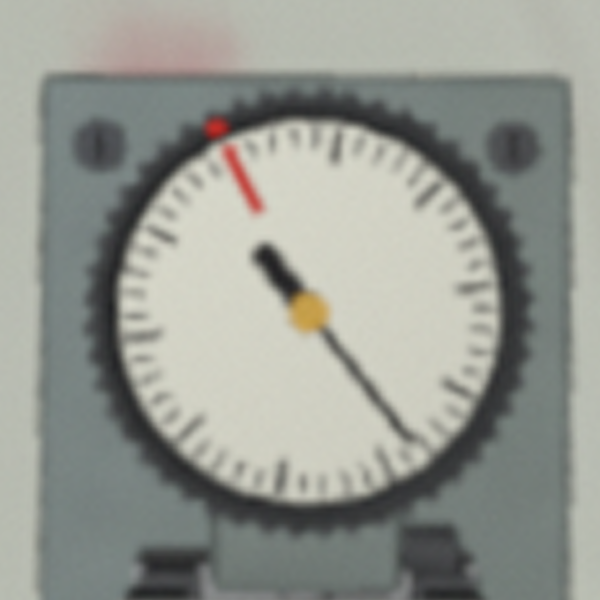

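Run:
```python
from h import *
plan(gw(94.5,-.8,110),-101.4)
```

```text
d [0.0628 0.0014 0.0223] w [0.0002 0.001  0.0004] |d| 0.067 min rows 1.6
t 26.2833 ee [ 0.5476 -0.1541  0.1324] yaw -101.38 q [-15.7  12.9  -7.8  69.3   0.1 -94.4] f [-0.4  0.6  0.1] gap 0.08524811915283544
```

Call:
{"method": "send_rows", "body": {
  "commands": "0.015 0 0.004 0 0 0;0.03 0.001 0.008 0 0 0;0.045 0.001 0.014 0 0 0;0.063 0.001 0.022 0 0 0;0.063 0.001 0.022 0 0 0"
}}

```text
t: 26.7
ee_pos: [0.533, -0.2178, 0.109]
tcp_rot: [[-0.2, -0.98, -0.002], [-0.98, 0.2, 0.001], [-0.0, 0.002, -1.0]]
ft_force: [0.2, 0.3, -0.8]
finger_gap: 0.0853
```

Call:
{"method": "send_rows", "body": {
  "commands": "0 0 0 0 0 0;0 0 0 0 0 0;0 0 0 0 0 0;0 0 0 0 0 0;0 0 0 0 0 0"
}}

```text
t: 27.12
ee_pos: [0.5345, -0.2153, 0.1108]
tcp_rot: [[-0.197, -0.98, 0.001], [-0.98, 0.197, 0.001], [-0.001, -0.001, -1.0]]
ft_force: [0.1, -0.2, -0.2]
finger_gap: 0.0858
```

Run:
```python
from h import *
p=cam("wrist");cv2.imwrite("pics/w25.png",p["color"]);s=get_state();print(s["t"],wg(s["ee_pos"]),np.round(s["qpos"],1))
cv2.imwrite("pics/w25c.png",cv2.resize(p["color"][150:350,200:440],(720,600),interpolation=cv2.INTER_CUBIC))
import pickle;pickle.dump((p,s),open("w25.pkl","wb"))
R=np.array(s["tcp_rot"])
print(cams.tip_of("dial_center",p)[:1])
```

```text
27.1667 [ 9.450e+01 -1.000e-01  1.108e+02] [-2.200e+01  1.410e+01 -9.000e+00  6.680e+01  1.000e-01 -1.006e+02]
[{'point': [224.4, 319.4], 'score': 0.92}]
```

View pics/w25c.png

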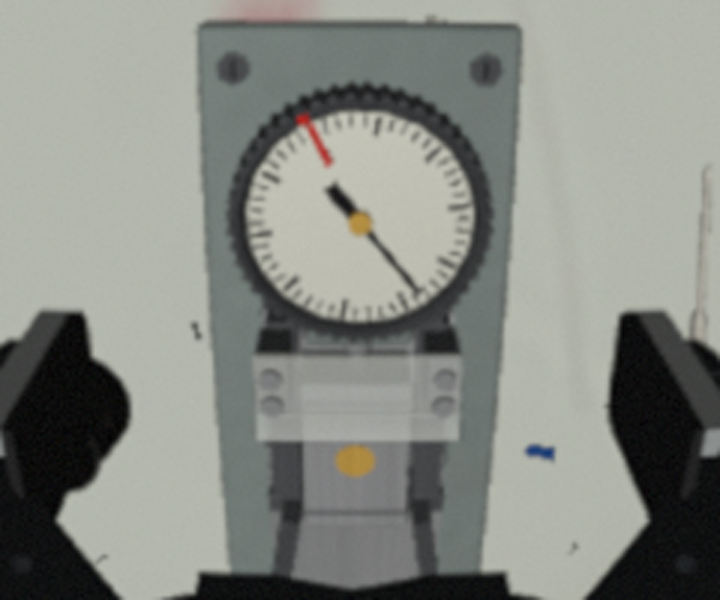

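Run:
```python
from h import *
import pickle
p,s=pickle.load(open("w25.pkl","rb"));R=np.array(s["tcp_rot"])
for n,u,v,z in(("hub",320.3,224.3,62),("ringL",200+229/3,150+212/3,60),("ringR",200+491/3,150+213/3,60),("ringtop",320,150+85/3,60),("ringbot",320,150+340/3,57)):
    w=pix2w(p,[u,v],z/1e3)[0];print(n,wg(w),((w-s["ee_pos"])@R*1e3).round(1))
```

```text
hub [94.5 -1.7 62. ] [ 0.   1.5 48.8]
ringL [96.2 27.9 60. ] [  1.8 -28.   50.8]
ringR [ 96.  -30.9  60. ] [ 1.5 30.8 50.8]
ringtop [125.3  -1.4  60. ] [30.9  1.3 50.7]
ringbot [62.1 -1.6 57. ] [-32.3   1.5  53.8]
```

Call:
{"method": "send_rows", "body": {
  "commands": "0 0.0008 0.012 0 0 0;0 0.0008 0.025 0 0 0;0 0.0008 0.038 0 0 0;0 0.0008 0.05 0 0 0;0 0.0008 0.0615 0 0 0"
}}

```text
t: 27.63
ee_pos: [0.5334, -0.2154, 0.0484]
tcp_rot: [[-0.197, -0.98, 0.0], [-0.98, 0.197, 0.001], [-0.001, -0.0, -1.0]]
ft_force: [0.1, -0.5, -0.3]
finger_gap: 0.0854
```

Call:
{"method": "send_rows", "body": {
  "commands": "0 0 0 0 0 0;0 0 0 0 0 0;0 0 0 0 0 0;0 0 0 0 0 0;0 0 0 0 0 0"
}}

```text
t: 28.05
ee_pos: [0.5339, -0.2159, 0.0499]
tcp_rot: [[-0.198, -0.98, 0.002], [-0.98, 0.198, 0.0], [-0.001, -0.002, -1.0]]
ft_force: [0.2, 0.3, -0.1]
finger_gap: 0.0851
```

Run:
```python
from h import *
p=cam("wrist");cv2.imwrite("pics/w26.png",p["color"]);s=get_state();print(s["t"],wg(s["ee_pos"]),np.round(s["qpos"],1),np.round(s["ft_force"],1))
R=np.array(s["tcp_rot"])
```

```text
28.1 [95.  -0.6 49.7] [-2.200e+01  1.600e+01 -1.460e+01  5.940e+01  1.000e-01 -1.006e+02] [-1.  -0.5 -0.5]
```

View pics/w26.png

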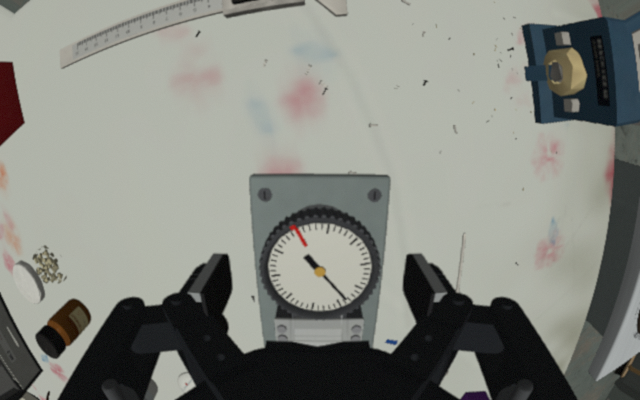

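Call:
{"method": "send_rows", "body": {
  "commands": "0 0.0005 0 0 0 0;0 0.0005 0 0 0 0;0 0.0005 0 0 0 0;0 0.0005 0 0 0 0;0 0.0005 0 0 0 0",
  "fingers": 1,
  "newtons": 30
}}

```text
t: 28.52
ee_pos: [0.5328, -0.2156, 0.0496]
tcp_rot: [[-0.198, -0.98, 0.0], [-0.98, 0.198, 0.001], [-0.001, -0.0, -1.0]]
ft_force: [-1.6, 1.3, 5.9]
finger_gap: 0.0589
```

Call:
{"method": "send_rows", "body": {
  "commands": "0 0 0 0 0 0.03;0 0 0 0 0 0.08;0 0 0 0 0 0.16;0 0 0 0 0 0.24;0 0 0 0 0 0.3"
}}

```text
t: 28.93
ee_pos: [0.5326, -0.2155, 0.0496]
tcp_rot: [[-0.482, -0.876, 0.0], [-0.876, 0.482, 0.001], [-0.001, 0.0, -1.0]]
ft_force: [-3.2, 1.2, 6.6]
finger_gap: 0.0588
```

Run:
```python
from h import *
p=cam("wrist");cv2.imwrite("pics/w27.png",p["color"]);s=get_state();print(s["t"],wg(s["ee_pos"]),np.round(s["qpos"],1),np.round(s["ft_force"],1),np.round(s["ft_torque"],2),s["finger_gap"])
```

```text
28.9833 [94.9 -1.9 49.6] [-22.1  15.9 -14.7  59.4   0.1 -83.1] [-3.1  0.9  7. ] [ 0.23  0.76 -0.02] 0.05814837525267652
```

View pics/w27.png

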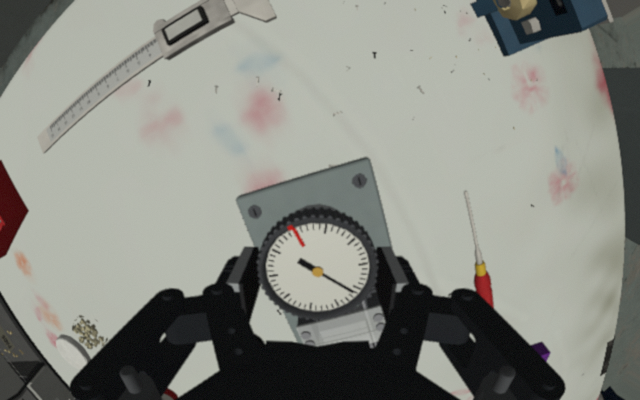

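Call:
{"method": "send_rows", "body": {
  "commands": "0 0 0 0 0 0.12;0 0 0 0 0 0.24;0 0 0 0 0 0.36;0 0 0 0 0 0.48;0 0 0 0 0 0.6"
}}

```text
t: 29.4
ee_pos: [0.5322, -0.2151, 0.0496]
tcp_rot: [[-0.893, -0.449, -0.001], [-0.449, 0.893, 0.002], [-0.0, 0.002, -1.0]]
ft_force: [-4.0, 2.0, 7.2]
finger_gap: 0.0585
```

Call:
{"method": "send_rows", "body": {
  "commands": "0 0 0 0 0 0.12;0 0 0 0 0 0.24;0 0 0 0 0 0.36;0 0 0 0 0 0.48;0 0 0 0 0 0.6"
}}

```text
t: 29.82
ee_pos: [0.5321, -0.2146, 0.0496]
tcp_rot: [[-0.991, 0.133, -0.001], [0.133, 0.991, 0.003], [0.001, 0.003, -1.0]]
ft_force: [-4.5, 4.8, 8.0]
finger_gap: 0.0587
```

Call:
{"method": "send_rows", "body": {
  "commands": "0 0 0 0 0 0.12;0 0 0 0 0 0.24;0 0 0 0 0 0.36;0 0 0 0 0 0.48;0 0 0 0 0 0.6"
}}

```text
t: 30.23
ee_pos: [0.5323, -0.2141, 0.0496]
tcp_rot: [[-0.743, 0.669, -0.0], [0.669, 0.743, 0.004], [0.003, 0.003, -1.0]]
ft_force: [-3.4, 6.0, 8.0]
finger_gap: 0.0584
```

Call:
{"method": "send_rows", "body": {
  "commands": "0 0 0 0 0 0.12;0 0 0 0 0 0.24;0 0 0 0 0 0.36;0 0 0 0 0 0.48;0 0 0 0 0 0.6"
}}

```text
t: 30.65
ee_pos: [0.5328, -0.2139, 0.0496]
tcp_rot: [[-0.235, 0.972, 0.001], [0.972, 0.235, 0.004], [0.004, 0.002, -1.0]]
ft_force: [-2.6, 6.6, 6.9]
finger_gap: 0.0585
```

Call:
{"method": "send_rows", "body": {
  "commands": "0 0 0 0 0 0;0 0 0 0 0 0;0 0 0 0 0 0;0 0 0 0 0 0;0 0 0 0 0 0"
}}

```text
t: 31.07
ee_pos: [0.5328, -0.2139, 0.0496]
tcp_rot: [[-0.241, 0.971, 0.001], [0.97, 0.241, 0.004], [0.004, 0.002, -1.0]]
ft_force: [-2.1, 6.5, 7.5]
finger_gap: 0.0584
```

Run:
```python
from h import *
p=cam("wrist");cv2.imwrite("pics/w28.png",p["color"]);s=get_state();print(s["t"],wg(s["ee_pos"]),np.round(s["qpos"],1),np.round(s["ft_force"],1),np.round(s["ft_torque"],2),s["finger_gap"])
cv2.imwrite("pics/w28c.png",cv2.resize(p["color"][190:340,240:400],(640,600),interpolation=cv2.INTER_CUBIC))
cv2.imwrite("pics/u28.png",cv2.resize(unwrap(p,94.8,-1,61,40),(600,600)))
```

```text
31.1167 [93.3 -2.1 49.6] [-22.   15.9 -14.7  59.4   0.2  54.1] [-2.9  7.   6.4] [ 1.37  0.53 -0.02] 0.05835988086106191
```

View pics/w28c.png

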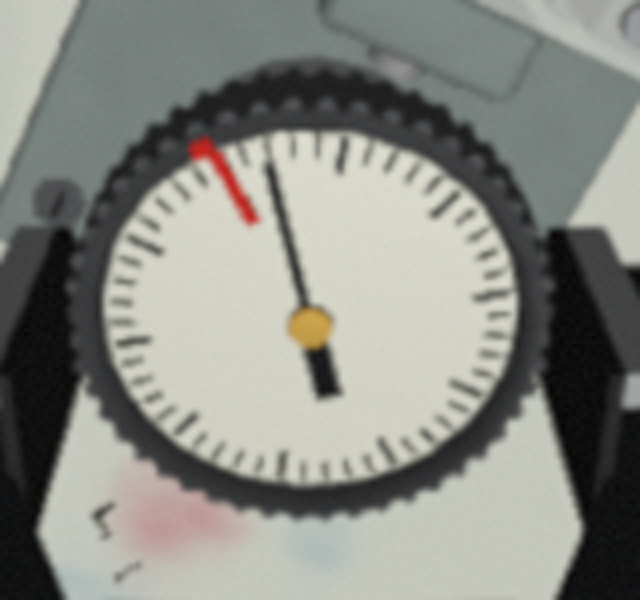

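View pics/u28.png

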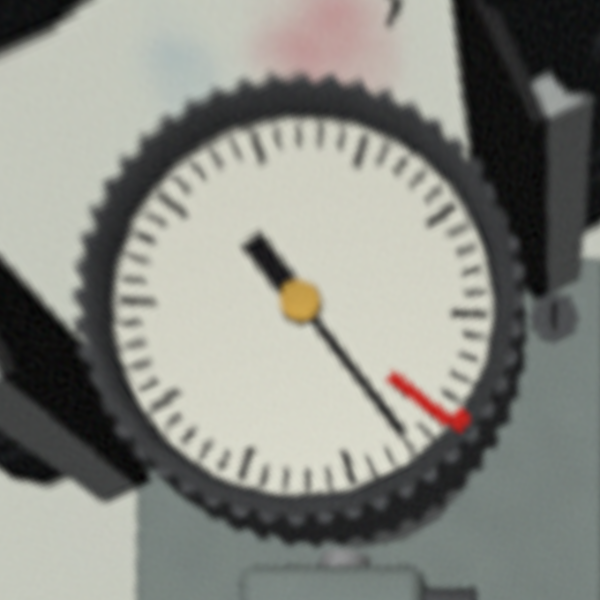

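Call:
{"method": "send_rows", "body": {
  "commands": "0 0 0 0 0 0.06;0 0 0 0 0 0.12;0 0 0 0 0 0.18;0 0 0 0 0 0.22;0 0 0 0 0 0.242"
}}

```text
t: 31.53
ee_pos: [0.533, -0.2139, 0.0496]
tcp_rot: [[0.0, 1.0, 0.001], [1.0, -0.0, 0.004], [0.004, 0.001, -1.0]]
ft_force: [-1.7, 5.8, 7.4]
finger_gap: 0.0589
```

Call:
{"method": "send_rows", "body": {
  "commands": "0 0 0 0 0 0;0 0 0 0 0 0;0 0 0 0 0 0;0 0 0 0 0 0;0 0 0 0 0 0"
}}

```text
t: 31.95
ee_pos: [0.533, -0.2138, 0.0496]
tcp_rot: [[-0.002, 1.0, 0.001], [1.0, 0.002, 0.004], [0.004, 0.001, -1.0]]
ft_force: [-1.6, 6.8, 6.6]
finger_gap: 0.0588
```

Run:
```python
from h import *
p=cam("wrist");s=get_state();print(s["t"],wg(s["ee_pos"]),np.round(s["qpos"],1),np.round(s["ft_force"],1),np.round(s["ft_torque"],2),s["finger_gap"])
cv2.imwrite("pics/u29.png",cv2.resize(unwrap(p,94.8,-1,61,40),(600,600)))
```

```text
32.0 [93.2 -1.8 49.6] [-22.   15.9 -14.7  59.4   0.3  67.9] [-1.4  7.   7. ] [ 1.36  0.32 -0.07] 0.05852509562185668
```

View pics/u29.png

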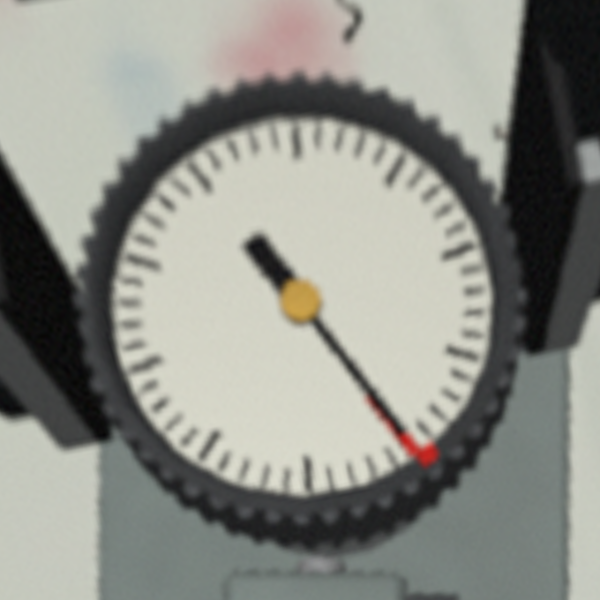

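The red line is now under the pointer: spot at about 141°, pointer at about 142°. I'm releasing the bezel.

Call:
{"method": "send_rows", "body": {
  "commands": "0 0 0 0 0 0;0 0 0 0 0 0;0 0 0 0 0 0;0 0 0 0 0 0;0 0 0 0 0 0",
  "fingers": -1
}}

```text
t: 32.42
ee_pos: [0.5329, -0.2157, 0.0488]
tcp_rot: [[-0.0, 1.0, 0.0], [1.0, 0.0, 0.001], [0.001, 0.0, -1.0]]
ft_force: [0.1, 0.7, -0.4]
finger_gap: 0.0858
```

Call:
{"method": "send_rows", "body": {
  "commands": "0 0 -0.01 0 0 0;0 0 -0.03 0 0 0;0 0 -0.055 0 0 0;0 0 -0.075 0 0 0;0 0 -0.08 0 0 0"
}}

```text
t: 32.83
ee_pos: [0.5345, -0.2164, 0.1334]
tcp_rot: [[-0.0, 1.0, 0.006], [1.0, 0.0, -0.001], [-0.001, 0.006, -1.0]]
ft_force: [0.9, 0.6, -0.2]
finger_gap: 0.0855
```

Call:
{"method": "send_rows", "body": {
  "commands": "0 0 0 0 0 0;0 0 0 0 0 0;0 0 0 0 0 0;0 0 0 0 0 0;0 0 0 0 0 0"
}}

```text
t: 33.25
ee_pos: [0.5322, -0.2154, 0.1277]
tcp_rot: [[-0.001, 1.0, -0.002], [1.0, 0.001, 0.002], [0.002, -0.002, -1.0]]
ft_force: [-0.4, 0.0, 0.7]
finger_gap: 0.0853
```

Run:
```python
from h import *
p=cam("wrist");s=get_state();print(s["t"],wg(s["ee_pos"]),np.round(s["ft_force"],1),s["finger_gap"])
cv2.imwrite("pics/w30.png",p["color"])
cv2.imwrite("pics/u30.png",cv2.resize(unwrap(p,94.8,-1,61,40),(600,600)))
```

```text
33.3 [ 94.9  -2.2 128. ] [-0.3  0.4 -0.5] 0.08538376214789523
```

View pics/u30.png

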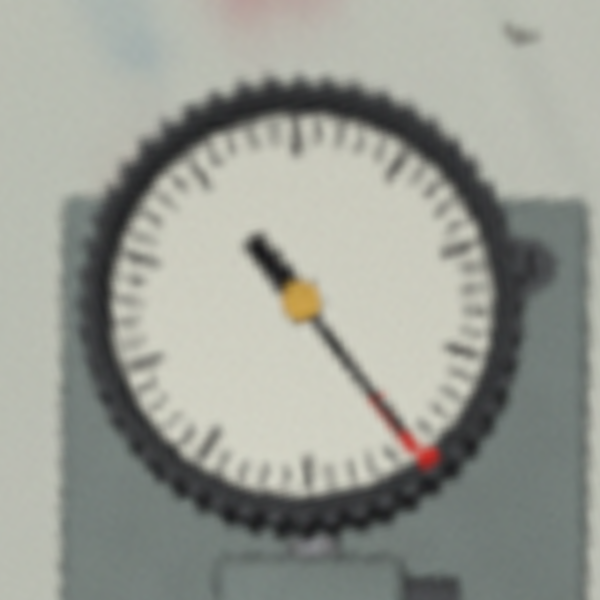

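View pics/w30.png

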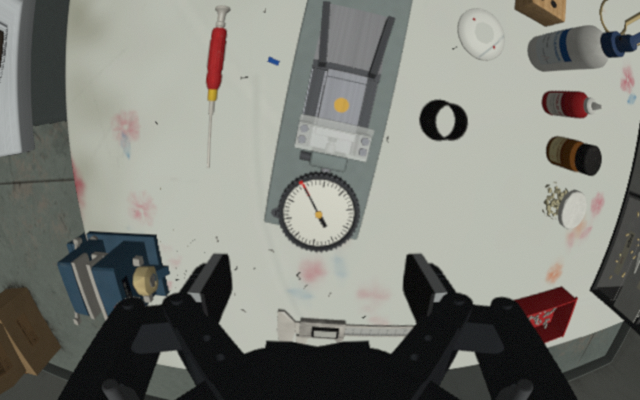

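Run:
```python
from h import *
p=cam("wrist");a=cv2.resize(p["color"][0:170,280:420],(494,600),interpolation=cv2.INTER_CUBIC)
p=cam("scene");b=cv2.resize(p["color"][190:230,290:330],(300,300),interpolation=cv2.INTER_CUBIC)
b=np.vstack([b,np.zeros((300,300,3),np.uint8)])
cv2.imwrite("pics/f31.png",np.hstack([a,b]))
q=cam("top");cv2.imwrite("pics/t31.png",q["color"])
```

```text
(no output)
```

View pics/f31.png

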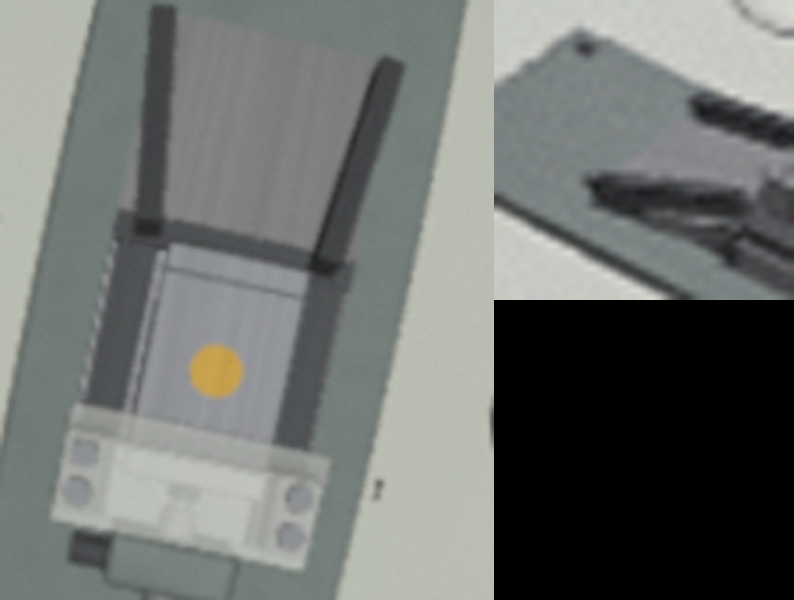

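View pics/t31.png

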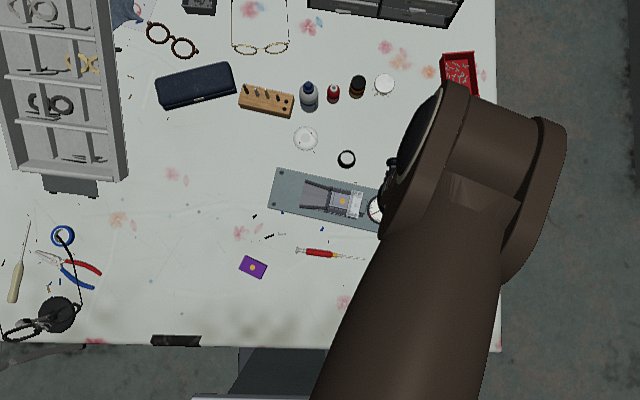

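The block's rear end lies flush behind the lip, in the nest and under the guard. The lens (138, 305), loupe (158, 346), screwdriver (252, 325) and purple block (267, 252) are where they started. I'm handing in.

```bash
python3 -c "
from station import ticket
print(ticket.sign_off())"
```

```text
the job is handed in; nothing more can be done
None
```

The setting block is seated in the nest against the lip, the dial is set to zero, and the job is handed in at about 33.5 s of the 72 s allowed. The sign-off gave no verdict.

**What I did**
- I stood the grey block lengthwise on the run-in and let go of it there.
- The first push, with shut fingers, stalled on the ramp at about 61 N at the wrist (limit 120 N). I took this to be the fingers and block pressing on the gauge, not the gripper's body, but I did not check that against the 40 N limit.
- Depth readings showed the lip bar is flat for about 7 mm, not the 3 mm given. Its front edge stands about 1 mm above the ramp, and I think the nose caught on it.
- I gripped the block, carried its nose over that edge, and released it with the nose tipped into the nest. So it was carried, not pushed, over the top of the ramp.
- I then pushed it past the lip and backed off so the plunger seated it.
- I turned the bezel about 168° clockwise in one grip and released it.

**Last checks**
- **Block:** its rear end is behind the lip and its nose is under the guard. I judged flatness and position from pictures only, not to the millimetre.
- **Plunger:** the pointer settled at about 142° (2.48 rad), which means about 4 mm of travel, as expected for a seated block.
- **Zero line:** the red line lies under the pointer within about 1.5°, against the 5° allowed.
- **Bystanders:** the lens, loupe, screwdriver and purple block look unmoved in the top view.
- **Robot:** the gripper was open, clear of everything and at rest.

The top and wrist cameras disagreed by about 3 mm in world x. I used the wrist camera, which the first grip confirmed.

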